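Bring the wear tester's load weight round the bent bar to its working seat

TASK

Bring the drilled ring weight of the small wear tester from its parking shoulder up the bent load bar, round the bend and out along the level arm until it rests fully home against the clamped stop ring, then let go of it. Ease it round the bend and up to the stop gently, without jamming it hard on the bar or shifting the stop from where it is set, and leave the other things on the bench alone.

Things in the scene. Friction and masses are not known exactly. Their poses are not given: they have to be found in the camera images.
- tester: Small white bench tester, bolted down, with a rigid bent round steel bar, 14 mm thick. Origin on the bench under the bar's upright; x along the bar's level arm (upright to stop), z up. White base: x -60 to 220, y +-70, top at z = 42 mm. Dark parking shoulder, 44 mm across, round the upright up to z = 90. The bar is closed at both ends: the weight cannot come off.
- bend (a point): Lower end of the bend, on the bar's centre line, tester z = 200 mm; axes as the tester. The centre line runs straight up (x = 0) to here, then a quarter circle of 50 mm radius about x = 50, z = 200 in the plane y = 0, then level at z = 250 from x = 50 to the bar's end at x = 162, beyond the stop. There a 12 mm pin goes down to a foot on a turntable (110 mm across at x = 150, top z = 59).
- seat (a point): Where the weight's centre hangs when fully home: 15 mm before the near face of the stop, 2.5 mm below the bar's centre line; axes as the tester. The stop is a dark ring, 36 mm across, 14 mm long, with a thumb screw on top, clamped on the level arm; near face set at tester x = 109 to 135 mm. A push over about 18 N shifts it; 10 N does not.
- weight_center (a point): Centre of the ring weight: steel ring, 0.3 to 0.55 kg, 54 mm across, 30 mm long, bore 19 mm (2.5 mm play round the bar). z is the bore axis. Two flat-ended round studs, 16 mm across, on its sides along its y axis, 62 mm over both: pinch it there. A grip of 25 N carries it. Turn it with the bend: if the fingers keep one tilt it binds there and slips out.
- park (a point): Where the weight's centre starts, lying flat on the shoulder round the upright, tester z = 105 mm; axes as the tester. The stud line is then turned up to 0.3 rad from the tester's y and must lie along it in the bend. Fingers at 45 degrees to the bar clear it: gripper leaning 45 degrees to the tester's -x side at the upright, up to 45 degrees to either side on the arm.
- bottle: Bystander: white capped bottle, 60 mm across, 150 mm high. Origin at the centre of its underside.
- puck: Bystander: black rubber disc, 80 mm across, 30 mm high. Origin at the centre of its underside.
- tray: Bystander: open grey tray 160 x 110 x 35 mm. Origin at the centre of its underside.
- spanner: Bystander: steel spanner, 170 mm long, lying along its x axis. Origin at the centre of its underside.
There are look-alikes about, which are no part of the job. Of the things that look like the part that bears weight_center, the smallest one is meant.

How it is judged:
By the outcome, as a careful person would: the job done as asked, in the order asked, and still so for the second after the job is handed in, with the robot touching nothing.
It also fails if it takes over 48 s, if anything falls off the work surface, if the arm or the gripper's body presses on something with over 40 N, if the wrist force passes 120 N, or if a joint passes its speed limit or range.

ROBOT

A 6-joint arm with a two-finger parallel gripper is mounted at the origin on the work surface. World frame = base frame: x ahead of the robot, y to its left, z up, the work surface at z = 0. Lengths are in m, angles in rad, forces in N, time in s.
With the tool pointing down it reaches from about 0.25 to 0.775 m from the base axis. Payload 4 kg.
Tool frame: the origin (TCP) lies at the very end of the fingers, on their centre line; the grasp point (between the pads) lies 19 mm behind it; z points along the fingers, x is the direction in which the jaws open and shut, and the axes are right-handed (so a half turn about z gives the same grasp; the last joint's range is limited). The gripper opens to 94 mm and grips with 3 to 60 N. Pads are 16 mm wide; open, the fingers measure 119 mm over their backs; the gripper's body (75 mm by 177 mm) begins 78 mm behind the grasp point.
Start: joints at [-1.432, 0.087, 1.371, -0, 1.684, -0.103], TCP at [0.132, -0.534, 0.206] pointing down, gripper open.
Joint ranges: [-3.1, 3.1], [-0.76, 2.03], [0.27, 2.55], [-1.08, 4.22], [0.17, 2.65], [-2.57, 2.57]. Speed limits (rad/s): [2.79, 2.79, 3.14, 3.14, 3.14, 3.14].

INTERFACE

Orientations are given as [roll, pitch, yaw] about the fixed x, y, z axes, in that order (R = Rz(yaw) Ry(pitch) Rx(roll)).
In Python, from bench import robot, cams, ticket gives the robot as it stands.
- The arm moves only by the tool jog_arm, never from a script. Its argument "series" is a list of rows, each an object of numbers: "x", "y", "z": the shift along the tool's x, y, z in m; "rx", "ry", "rz": the turn, a rotation vector about the tool's x, y, z in degrees. A call has 1 to 12 rows; each row shifts and turns the pose as measured when the row begins, along the tool's axes as they then stand; what a row does not reach is not made up. A row lasts 1/12 s, in which the tool goes at most 41.7 mm and 7.16 degrees, less where a joint would pass 70% of its speed; a pose out of reach is approached as far as the arm can. A call with a gripper value outside its range is refused whole. "claw" is the opening, from 0 (shut) to 1 (fully open), set as the call begins (left out, the last holds). The fingers move at their own pace and stop on an object; the grip force is fixed at half the most. Time passes only in rows, so rows that do not move let the fingers close. It gives the time, the measured TCP pose, the force and the opening at its end, in the units of the state.
- robot.get_obs(): the state, without advancing time (a new reading comes with each control period).
- cams.snapshot(name): name is "scene" or "side" or "wrist"; returns a dict with "img" (400x640x3 uint8, red, green, blue), "mtx" (3x3 intrinsics, pixels), "origin" and "attitude" of the camera in the world. Camera axes: x right, y down, z forward; pixel columns grow to the right and rows downward; lengths in m; the calibration is good to about 2 mm. A picture is of the moment at which its call begins. There is no depth.
- ticket.close_job(): hands the job in, once; it reports no verdict.
Trained networks look in a picture, given as the dict that the camera call returned (one of the last four; its "shot" number tells which), for a name from the list of things; names that differ only in an ending like _2 or _b are one class to them, and where a whole thing is asked for, a point or a joint stands for the part that bears it (a point fixed in the world has none). Each returns a list of dicts, best first, with "p" (0 to 1); they miss things now and then, are a little off and sometimes report something else, mostly with a low value. They report only what shows in the picture. A call takes as long as a camera call. They do not tell look-alikes from the thing itself.
- cams.look_for(thing, picture): "bbox" ([left, top, width, height] in pixels, round what is visible of it).
The state is a dict: "time": time; "joint_positions": joint angles; "qvel": joint speeds; "joint_torque": joint torques, N m; "tool_pos": TCP position; "ee_rot": TCP orientation; "wrist_force": force on the tool from outside, world axes, zero at the start; "wrist_torque": the same for the moment, N m; "width": finger opening in m.
Only numpy, scipy, OpenCV 4.12 (cv2) and the standard library are available. Lean on these libraries where they do the work, as an engineer would, in place of code of your own. Each camera call takes 0.05 s, during which the arm holds its last target.

## Working session

There is one attempt and no reset: what is moved stays moved. The work goes in short steps, Python scripts to look and compute and a tool call to move; the robot and the scene stay as the last step left them, time stands still between calls to the robot, and variables do not carry over. Pictures are saved under pics/ and viewed, and the job is handed in when it is done.

Besides the shell and the picture viewer there is one more tool, called after "Request:" in YAML: its name, and indented under it one key for each argument. jog_arm: Moves the arm, as the interface text tells. Its arguments: {"type":"object","properties":{"series":{"type":"array","items":{"type":"object","properties":{"x":{"type":"number"},"y":{"type":"number"},"z":{"type":"number"},"rx":{"type":"number"},"ry":{"type":"number"},"rz":{"type":"number"}}}},"claw":{"type":"number"}},"required":["series"]}

```bash
ls; mkdir -p pics
cat > h.py <<'E'
import numpy as np,cv2
from bench import robot,cams,ticket
def snap(n,f,draw=True,things=()):
    s=cams.snapshot(n); im=cv2.cvtColor(s['img'],cv2.COLOR_RGB2BGR)
    for t in things:
        for d in cams.look_for(t,s):
            print(n,t,np.round(d['bbox'],1),round(d['p'],2))
    cv2.imwrite('pics/'+f,im); return s
E
python3 - <<'E'
from h import *
o=robot.get_obs(); print(o)
for n in['scene','side']:
    s=snap(n,n+'1.png',things=['tester','weight_center','bottle','puck','tray','spanner'] )
    print(s['mtx'],s['origin'],s['attitude'],s['shot'])
s=snap('wrist','wrist1.png');print(s['origin'],s['attitude'])
E
```

```text
pics
{'time': 0.0, 'joint_positions': array([-1.43212775e+00,  8.79185181e-02,  1.37223564e+00,  2.58479678e-05,
        1.68360447e+00, -1.03085570e-01]), 'qvel': array([ 0.0003079 ,  0.00041345, -0.00078193, -0.0010782 , -0.00022013,
        0.00017955]), 'joint_torque': array([-1.34935173e-03, -3.40190721e+01, -3.02427042e+01,  7.15748733e-02,
        3.33115587e-02, -1.84950677e-04]), 'tool_pos': array([ 0.13160922, -0.53345706,  0.20433357]), 'ee_rot': array([-3.14134421e+00,  2.15182707e-03, -1.32903903e+00]), 'wrist_force': array([ 0.10309136, -0.38016371, -0.18698635]), 'wrist_torque': array([ 0.01287787,  0.02036386, -0.05297433]), 'width': 0.09399964404945112}
scene tester [246.  180.3 108.7 111.2] 0.94
scene weight_center [288.1 164.9  27.6  24. ] 0.87
scene weight_center [268.1 194.8  23.7  22.1] 0.75
scene weight_center [217.2 186.2  26.   32.8] 0.65
scene bottle [393.6 303.3  27.2  40.3] 0.6
scene puck [225.2 131.4  26.1  29.4] 0.87
scene tray [432.7 232.5  68.8  71.7] 0.97
scene tray [250.  178.1 107.1 112.6] 0.32
[[410.03047768   0.         313.90180202]
 [  0.         410.03047768 189.37790172]
 [  0.           0.           1.        ]] [1.00101559 0.33570972 1.02056239] [-2.52951635  0.01680987  2.13037348] 1
side tester [253.1 166.5  79.9 126. ] 0.8
side weight_center [292.9 181.1  21.1  14.7] 0.65
side weight_center [349.4 208.   24.8  25.3] 0.64
side weight_center [296.  195.3  16.8  22. ] 0.51
side bottle [221.8 312.7  35.9  60.1] 0.77
side puck [350.6 164.3  25.9  19. ] 0.68
side spanner [267.2 165.   47.7   9. ] 0.51
[[442.45177892   0.         318.57676202]
 [  0.         442.45177892 204.19269989]
 [  0.           0.           1.        ]] [0.40787991 0.8740169  0.88004228] [-2.25365302  0.0127161  -3.03722426] 2
[ 0.20635425 -0.5150178   0.38514659] [ 2.87157089e+00 -6.60818834e-04 -1.32893122e+00]
```

Run:
```python
import cv2
a=cv2.imread('pics/scene1.png')[110:360,190:520];cv2.imwrite('pics/sc1.png',cv2.resize(a,None,fx=2.4,fy=2.4,interpolation=3))
a=cv2.imread('pics/side1.png')[140:390,200:530];cv2.imwrite('pics/sd1.png',cv2.resize(a,None,fx=2.4,fy=2.4,interpolation=3))
```

```text
(no output)
```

View pics/sc1.png

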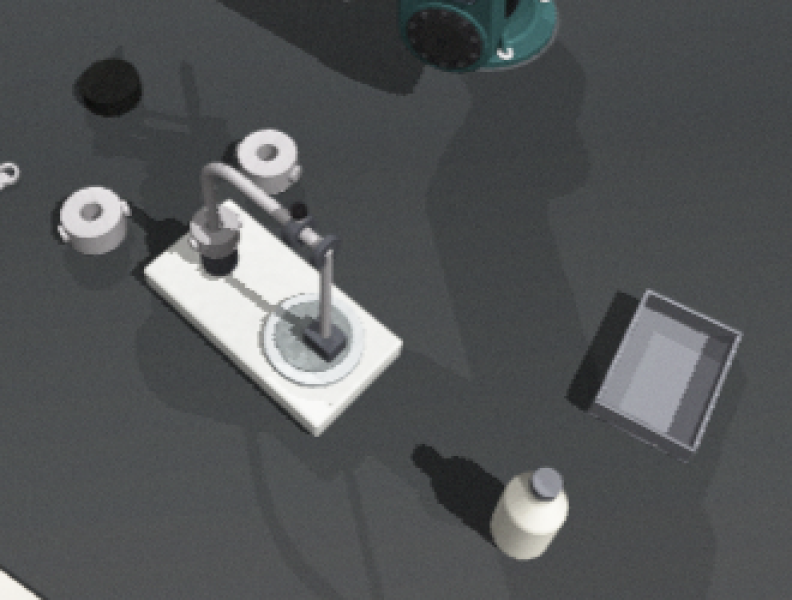

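View pics/sd1.png

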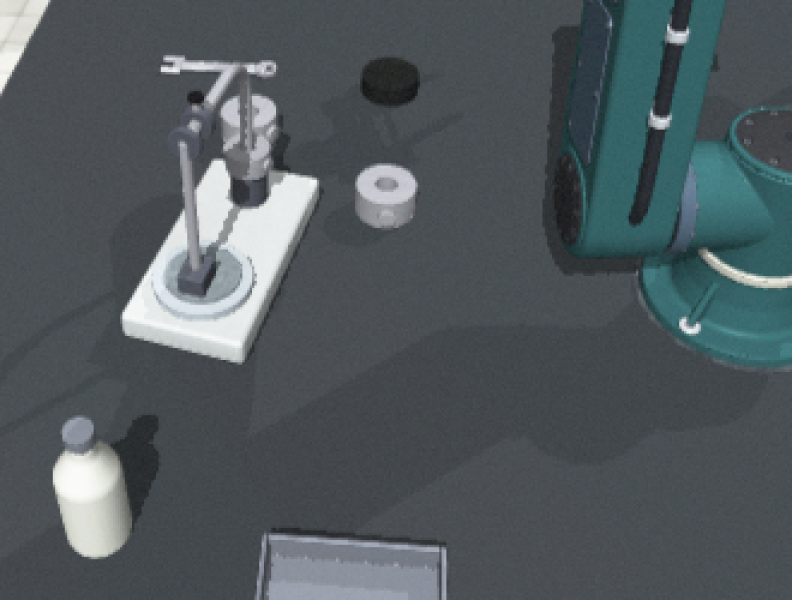

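View pics/wrist1.png

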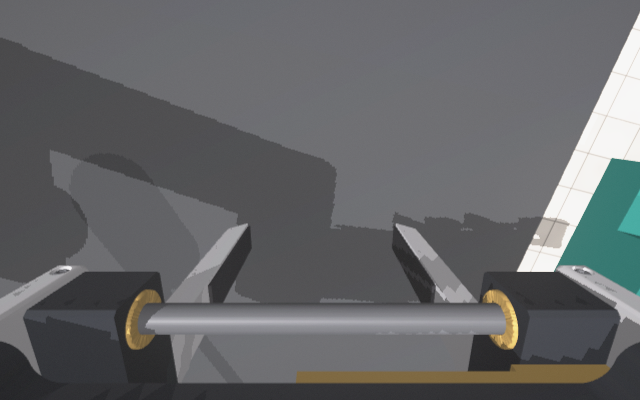

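View pics/zscene.png

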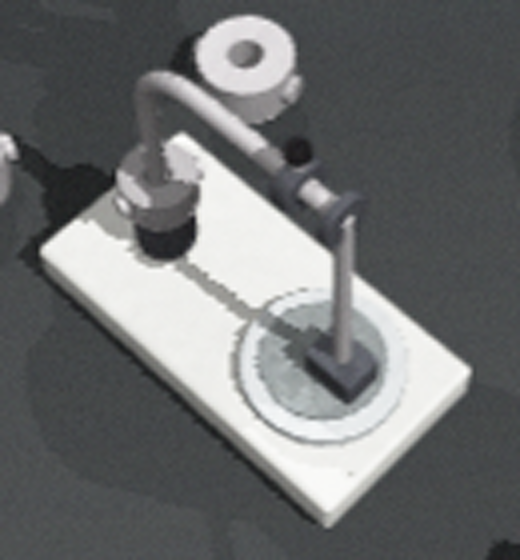

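View pics/zside.png

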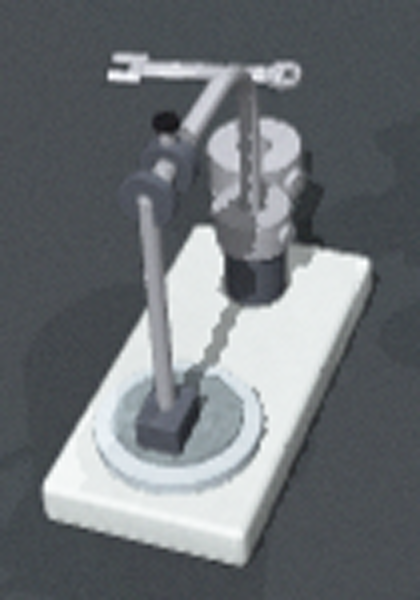

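```bash
cat >> h.py <<'E'
from scipy.spatial.transform import Rotation as R
from scipy.optimize import least_squares
def proj(s,P):
    Rm=R.from_euler('xyz',s['attitude']).as_matrix(); p=(np.atleast_2d(P)-s['origin'])@Rm
    q=p@s['mtx'].T; return q[:,:2]/q[:,2:]
def T2W(t,P):
    c,d=np.cos(t[2]),np.sin(t[2]); P=np.atleast_2d(P)/1000.
    return np.c_[t[0]+c*P[:,0]-d*P[:,1],t[1]+d*P[:,0]+c*P[:,1],P[:,2]]
def barline(x0=0):
    L=[(0,0,z) for z in range(42,200,10)]+[(50-50*np.cos(a),0,200+50*np.sin(a)) for a in np.linspace(0,np.pi/2,10)]+[(x,0,250) for x in range(60,163,10)]
    return L
def circ(c,r,axis,n=40):
    a=np.linspace(0,2*np.pi,n);z=0*a
    o={'z':np.c_[np.cos(a),np.sin(a),z],'x':np.c_[z,np.cos(a),np.sin(a)]}[axis]
    return o*r+np.array(c)
E
cat > fit.py <<'E'
from h import *
S={n:cams.snapshot(n) for n in('scene','side')}
C=[(-60,-70,42),(-60,70,42),(220,70,42),(220,-70,42)]
obs={'scene':np.array([(40,250),(183,133),(472,370),(327,513)])/4+(240,160),
'side':np.array([(203,226),(372,258),(243,549),(46,496)])/4+(240,150)}
P={'scene':C,'side':C}
def res(t):
    return np.concatenate([(proj(S[n],T2W(t,P[n]))-obs[n]).ravel() for n in S])
f=least_squares(res,[0.4,-0.3,0.8]); print(f.x,f.fun.reshape(-1,2).round(1))
t=f.x
for n,r in(('scene',(160,300,240,370)),('side',(150,300,240,345))):
    a=cv2.cvtColor(S[n]['img'],cv2.COLOR_RGB2BGR)[r[0]:r[1],r[2]:r[3]];a=cv2.resize(a,None,fx=4,fy=4,interpolation=cv2.INTER_CUBIC)
    def pl(Q,col):
        q=((proj(S[n],T2W(t,Q))-(r[2],r[0])+.5)*4).astype(int); cv2.polylines(a,[q],False,col,1)
    pl(C+C[:1],(0,0,255)); pl(barline(),(0,255,0)); pl(circ((150,0,59),55,'z'),(255,0,0)); pl(circ((0,0,90),22,'z'),(255,0,0))
    pl(circ((0,0,120),27,'z'),(0,255,255))
    for x in (109,122,135): pl(circ((x,0,250),18,'x'),(255,0,255))
    cv2.imwrite(f'pics/ov_{n}.png',a)
E
python3 fit.py
```

```text
[ 0.55757232 -0.06252863  1.35915363] [[-0.1 -0.5]
 [ 0.7 -1.4]
 [ 1.9 -0.3]
 [ 1.5  0.7]
 [-1.7 -1.1]
 [ 0.8 -0.1]
 [ 0.5 -2. ]
 [-2.3 -1.6]]
```

View pics/ov_scene.png

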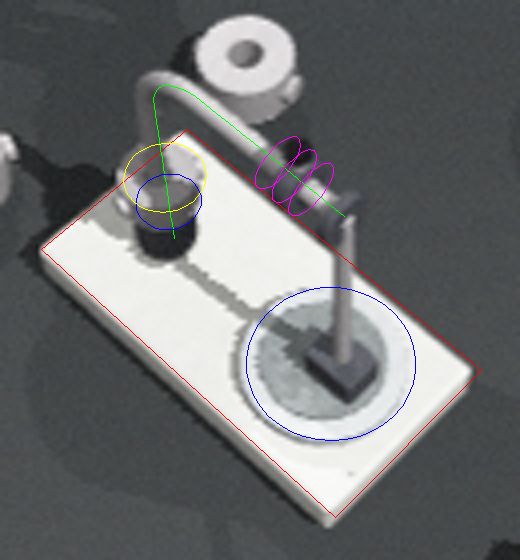

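View pics/ov_side.png

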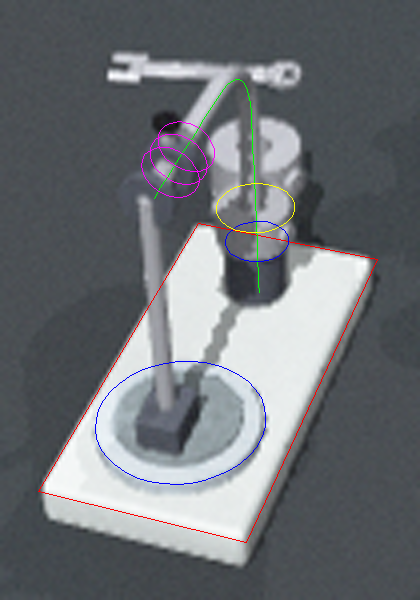

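```bash
cat >> h.py <<'E'
from scipy.spatial.transform import Slerp
def cur():
    o=robot.get_obs(); return np.array(o['tool_pos']),R.from_euler('xyz',o['ee_rot']),o
def rows(poses):
    """poses: list of (p,R) incl start; print round increments, tracking the rounded result"""
    p,r=poses[0]; out=[]
    for q,s in poses[1:]:
        d=r.inv().apply(q-p); w=np.degrees((r.inv()*s).as_rotvec())
        d=np.round(d,4); w=np.round(w,2)
        out.append(dict(zip(('x','y','z','rx','ry','rz'),[float(v) for v in (*d,*w)])))
        p=p+r.apply(d); r=r*R.from_rotvec(np.radians(w))
    import json
    for i in range(0,len(out),12):
        print(json.dumps([{k:v for k,v in o.items() if v} for o in out[i:i+12]]))
def line(p,r,q,s,n):
    sl=Slerp([0,1],R.concatenate([r,s])); return [(p+(q-p)*u,sl(u)) for u in np.linspace(0,1,n+1)]
def toolR(t,lean):
    """lean deg: +45 = gripper back leaning to tester -x"""
    c,d=np.cos(t[2]),np.sin(t[2]); X=np.array([c,d,0]);Y=np.array([-d,c,0]);Z=np.array([0,0,1.])
    a=np.radians(lean); x=-Y; z=np.sin(a)*X-np.cos(a)*Z; return R.from_matrix(np.c_[x,np.cross(z,x),z])
E
python3 - <<'E'
from h import *
t=[0.5576,-0.0625,1.359]
p,r,o=cur(); q=T2W(t,(-40,0,370))[0]; s=toolR(t,0)
print(q,s.as_euler('xyz'))
rows(line(p,r,p+[0,0,.15],r,4)+line(p+[0,0,.15],r,q,s,20)[1:])
E
```

```text
[ 0.54919134 -0.10160619  0.37      ] [ 3.14159265  0.         -0.21179633]
[{"z": -0.0375}, {"z": -0.0375}, {"z": -0.0375}, {"z": -0.0375}, {"x": -0.016, "y": -0.0254, "z": -0.0007, "rz": -3.2}, {"x": -0.0145, "y": -0.0263, "z": -0.0008, "rz": -3.2}, {"x": -0.0131, "y": -0.0271, "z": -0.0007, "rz": -3.2}, {"x": -0.0115, "y": -0.0278, "z": -0.0007, "rz": -3.2}, {"x": -0.01, "y": -0.0283, "z": -0.0007, "rz": -3.2}, {"x": -0.0083, "y": -0.0289, "z": -0.0008, "rz": -3.2}, {"x": -0.0068, "y": -0.0293, "z": -0.0007, "rz": -3.2}, {"x": -0.005, "y": -0.0296, "z": -0.0007, "rz": -3.2}]
[{"x": -0.0035, "y": -0.0299, "z": -0.0007, "rz": -3.21}, {"x": -0.0017, "y": -0.03, "z": -0.0008, "rz": -3.2}, {"x": -0.0001, "y": -0.03, "z": -0.0007, "rz": -3.2}, {"x": 0.0016, "y": -0.03, "z": -0.0007, "rx": 0.01, "rz": -3.2}, {"x": 0.0033, "y": -0.0299, "z": -0.0007, "rz": -3.2}, {"x": 0.0049, "y": -0.0296, "z": -0.0007, "ry": -0.01, "rz": -3.2}, {"x": 0.0066, "y": -0.0294, "z": -0.0008, "rz": -3.2}, {"x": 0.0082, "y": -0.0289, "z": -0.0007, "rz": -3.2}, {"x": 0.0098, "y": -0.0284, "z": -0.0007, "rz": -3.2}, {"x": 0.0114, "y": -0.0278, "z": -0.0007, "rz": -3.2}, {"x": 0.0129, "y": -0.0271, "z": -0.0008, "rz": -3.2}, {"x": 0.0144, "y": -0.0264, "z": -0.0007, "rz": -3.2}]
```

Request:
jog_arm:
  series:
    - {"z":-0.0375}
    - {"z":-0.0375}
    - {"z":-0.0375}
    - {"z":-0.0375}
    - {"x":-0.016,"y":-0.0254,"rz":-3.2}
    - {"x":-0.0145,"y":-0.0263,"rz":-3.2}
    - {"x":-0.013,"y":-0.027,"rz":-3.2}
    - {"x":-0.0115,"y":-0.028,"rz":-3.2}
    - {"x":-0.01,"y":-0.0283,"rz":-3.2}
    - {"x":-0.0083,"y":-0.0289,"rz":-3.2}
    - {"x":-0.0068,"y":-0.0293,"rz":-3.2}
    - {"x":-0.005,"y":-0.0296,"rz":-3.2}
  claw: 1

```text
invalid input
```

Request:
jog_arm:
  series:
    - {"x":-0.0035,"y":-0.03,"rz":-3.2}
    - {"x":-0.0017,"y":-0.03,"rz":-3.2}
    - {"y":-0.03,"rz":-3.2}
    - {"x":0.0016,"y":-0.03,"rz":-3.2}
    - {"x":0.0033,"y":-0.03,"rz":-3.2}
    - {"x":0.005,"y":-0.0296,"rz":-3.2}
    - {"x":0.0066,"y":-0.0294,"rz":-3.2}
    - {"x":0.0082,"y":-0.029,"rz":-3.2}
    - {"x":0.01,"y":-0.0284,"rz":-3.2}
    - {"x":0.0114,"y":-0.0278,"rz":-3.2}
    - {"x":0.013,"y":-0.027,"rz":-3.2}
    - {"x":0.0144,"y":-0.0264,"rz":-3.2}

```text
invalid input
```

Run:
```python
from h import *
p,r,o=cur(); print(o['time'],p,o['ee_rot'],o['joint_positions'])
s=snap('wrist','w2.png',things=['tester','weight_center']);print(s['mtx'],s['origin'],s['attitude'])
```

```text
0.85 [ 0.13168858 -0.53402514  0.20554743] [ 3.14158139e+00 -1.76573059e-04 -1.32901348e+00] [-1.43211562e+00  8.71350306e-02  1.37068818e+00  7.01599120e-06
  1.68359265e+00 -1.03101341e-01]
[[291.65653137   0.         321.32434439]
 [  0.         291.65653137 196.07260878]
 [  0.           0.           1.        ]] [ 0.20635421 -0.51501796  0.38513514] [ 2.87157335e+00 -6.38841071e-04 -1.32893139e+00]
```

View pics/w2.png

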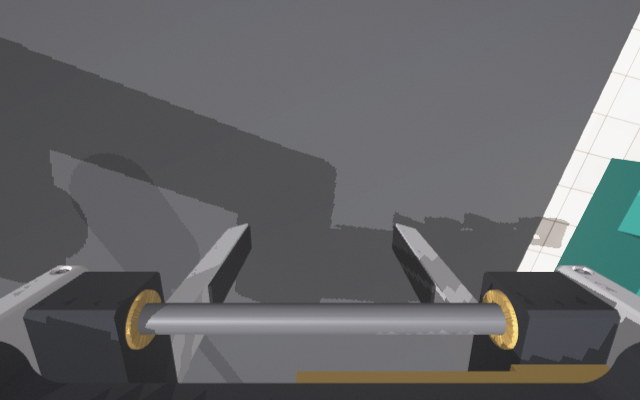

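Request:
jog_arm:
  series:
    - {"x":0,"y":0,"z":-0.0375,"rx":0,"ry":0,"rz":0}
    - {"x":0,"y":0,"z":-0.0375,"rx":0,"ry":0,"rz":0}
    - {"x":0,"y":0,"z":-0.0375,"rx":0,"ry":0,"rz":0}
    - {"x":0,"y":0,"z":-0.0375,"rx":0,"ry":0,"rz":0}

```text
time: 1.33
tool_pos: [0.1308, -0.5279, 0.3432]
ee_rot: [-3.138, 0.035, -1.329]
wrist_force: [0.2, -0.6, -0.0]
width: 0.0941
```

```bash
sed -i 's/ for k,v in o.items() if v} for o/ for k,v in o.items()} for o/' h.py
cat > go.py <<'E'
from h import *
import sys
t=[0.5576,-0.0625,1.359]
E
python3 - <<'E'
from go import *
p,r,o=cur();print(p)
q=T2W(t,(-40,0,370))[0]
rows(line(p,r,q,toolR(t,0),20))
E
```

```text
[ 0.13084447 -0.52785771  0.34319563]
[{"x": -0.0157, "y": -0.0254, "z": -0.0007, "rx": -0.07, "ry": 0.08, "rz": -3.2}, {"x": -0.0143, "y": -0.0263, "z": -0.0008, "rx": -0.06, "ry": 0.09, "rz": -3.2}, {"x": -0.0128, "y": -0.027, "z": -0.0008, "rx": -0.07, "ry": 0.08, "rz": -3.2}, {"x": -0.0112, "y": -0.0277, "z": -0.0008, "rx": -0.06, "ry": 0.09, "rz": -3.2}, {"x": -0.0097, "y": -0.0282, "z": -0.0009, "rx": -0.06, "ry": 0.08, "rz": -3.2}, {"x": -0.0081, "y": -0.0288, "z": -0.001, "rx": -0.07, "ry": 0.08, "rz": -3.2}, {"x": -0.0065, "y": -0.0291, "z": -0.0009, "rx": -0.06, "ry": 0.09, "rz": -3.2}, {"x": -0.0049, "y": -0.0295, "z": -0.0011, "rx": -0.07, "ry": 0.08, "rz": -3.2}, {"x": -0.0031, "y": -0.0297, "z": -0.001, "rx": -0.06, "ry": 0.08, "rz": -3.2}, {"x": -0.0016, "y": -0.0299, "z": -0.0011, "rx": -0.07, "ry": 0.09, "rz": -3.2}, {"x": 0.0002, "y": -0.0298, "z": -0.0012, "rx": -0.06, "ry": 0.08, "rz": -3.2}, {"x": 0.0018, "y": -0.0298, "z": -0.0011, "rx": -0.07, "ry": 0.08, "rz": -3.2}]
[{"x": 0.0035, "y": -0.0297, "z": -0.0012, "rx": -0.06, "ry": 0.09, "rz": -3.2}, {"x": 0.0051, "y": -0.0294, "z": -0.0013, "rx": -0.07, "ry": 0.08, "rz": -3.2}, {"x": 0.0068, "y": -0.0291, "z": -0.0012, "rx": -0.06, "ry": 0.08, "rz": -3.2}, {"x": 0.0084, "y": -0.0287, "z": -0.0013, "rx": -0.07, "ry": 0.09, "rz": -3.2}, {"x": 0.0099, "y": -0.0281, "z": -0.0013, "rx": -0.06, "ry": 0.08, "rz": -3.2}, {"x": 0.0116, "y": -0.0276, "z": -0.0013, "rx": -0.07, "ry": 0.09, "rz": -3.2}, {"x": 0.013, "y": -0.0268, "z": -0.0013, "rx": -0.06, "ry": 0.08, "rz": -3.2}, {"x": 0.0146, "y": -0.0261, "z": -0.0014, "rx": -0.07, "ry": 0.08, "rz": -3.2}]
```

Request:
jog_arm:
  series:
    - {"x":-0.016,"y":-0.025,"z":-0.001,"rx":0,"ry":0.1,"rz":-3.2}
    - {"x":-0.014,"y":-0.026,"z":-0.001,"rx":0,"ry":0.1,"rz":-3.2}
    - {"x":-0.013,"y":-0.027,"z":-0.001,"rx":0,"ry":0.1,"rz":-3.2}
    - {"x":-0.011,"y":-0.028,"z":-0.001,"rx":0,"ry":0.1,"rz":-3.2}
    - {"x":-0.01,"y":-0.028,"z":-0.001,"rx":0,"ry":0.1,"rz":-3.2}
    - {"x":-0.008,"y":-0.029,"z":-0.001,"rx":0,"ry":0.1,"rz":-3.2}
    - {"x":-0.0065,"y":-0.029,"z":-0.001,"rx":0,"ry":0,"rz":-3.2}
    - {"x":-0.005,"y":-0.0295,"z":-0.001,"rx":0,"ry":0,"rz":-3.2}
    - {"x":-0.003,"y":-0.03,"z":-0.001,"rx":0,"ry":0,"rz":-3.2}
    - {"x":-0.0015,"y":-0.03,"z":-0.001,"rx":0,"ry":0,"rz":-3.2}
    - {"x":0,"y":-0.03,"z":-0.001,"rx":0,"ry":0,"rz":-3.2}
    - {"x":0.002,"y":-0.03,"z":-0.001,"rx":0,"ry":0,"rz":-3.2}

```text
time: 2.33
tool_pos: [0.386, -0.2657, 0.3714]
ee_rot: [-3.138, -0.005, -0.64]
wrist_force: [-0.7, -1.7, 0.8]
width: 0.0939
```

Run:
```python
from go import *
p,r,o=cur();print(o['time'],p,o['ee_rot'],o['joint_positions'])
q=T2W(t,(-40,0,370))[0]
rows(line(p,r,q,toolR(t,0),12))
```

```text
2.3333 [ 0.38604022 -0.26567142  0.37136846] [-3.13803959 -0.00493866 -0.64016632] [-0.72682548 -0.07076091  1.20207319  0.00437431  2.00566411 -0.08481591]
[{"x": 0.0027, "y": -0.0191, "z": 0.0002, "rx": -0.01, "ry": -0.03, "rz": -2.05}, {"x": 0.0035, "y": -0.019, "z": 0.0002, "rx": -0.01, "ry": -0.02, "rz": -2.04}, {"x": 0.004, "y": -0.0188, "z": 0.0002, "rx": -0.01, "ry": -0.03, "rz": -2.05}, {"x": 0.0048, "y": -0.0187, "z": 0.0002, "rx": -0.02, "ry": -0.03, "rz": -2.04}, {"x": 0.0054, "y": -0.0185, "z": 0.0001, "rx": -0.01, "ry": -0.02, "rz": -2.05}, {"x": 0.0061, "y": -0.0183, "z": 0.0002, "rx": -0.01, "ry": -0.03, "rz": -2.04}, {"x": 0.0067, "y": -0.0181, "z": 0.0001, "rx": -0.01, "ry": -0.03, "rz": -2.05}, {"x": 0.0074, "y": -0.0178, "z": 0.0002, "rx": -0.01, "ry": -0.03, "rz": -2.04}, {"x": 0.008, "y": -0.0175, "z": 0.0001, "rx": -0.01, "ry": -0.02, "rz": -2.05}, {"x": 0.0086, "y": -0.0173, "z": 0.0002, "rx": -0.02, "ry": -0.03, "rz": -2.04}, {"x": 0.0093, "y": -0.0169, "z": 0.0001, "rx": -0.01, "ry": -0.03, "rz": -2.05}, {"x": 0.0098, "y": -0.0166, "z": 0.0001, "rx": -0.01, "ry": -0.02, "rz": -2.04}]
```

Request:
jog_arm:
  series:
    - {"x":0.003,"y":-0.0215,"z":0,"rx":0,"ry":0,"rz":-2.2}
    - {"x":0.004,"y":-0.021,"z":0,"rx":0,"ry":0,"rz":-2.2}
    - {"x":0.0045,"y":-0.021,"z":0,"rx":0,"ry":0,"rz":-2.2}
    - {"x":0.005,"y":-0.0205,"z":0,"rx":0,"ry":0,"rz":-2.2}
    - {"x":0.006,"y":-0.0205,"z":0,"rx":0,"ry":0,"rz":-2.2}
    - {"x":0.007,"y":-0.02,"z":0,"rx":0,"ry":0,"rz":-2.2}
    - {"x":0.0075,"y":-0.02,"z":0,"rx":0,"ry":0,"rz":-2.2}
    - {"x":0.008,"y":-0.0195,"z":0,"rx":0,"ry":0,"rz":-2.2}
    - {"x":0.009,"y":-0.0195,"z":0,"rx":0,"ry":0,"rz":-2.2}
    - {"x":0.01,"y":-0.019,"z":0,"rx":0,"ry":0,"rz":-2.2}
    - {"x":0.01,"y":-0.0185,"z":0,"rx":0,"ry":0,"rz":-2.2}
    - {"x":0,"y":0,"z":0,"rx":0,"ry":0,"rz":0}

```text
time: 3.33
tool_pos: [0.5574, -0.0801, 0.3734]
ee_rot: [-3.14, -0.01, -0.185]
wrist_force: [-1.1, -0.3, -0.3]
width: 0.0944
```

Run:
```python
from go import *
p,r,o=cur();print(o['time'],p,o['ee_rot'],o['joint_positions'])
s=snap('wrist','w3.png',things=['tester','weight_center']);print(s['origin'],s['attitude'])
```

```text
3.3333 [ 0.55741417 -0.08014989  0.37340934] [-3.14030937 -0.00953967 -0.18495804] [-0.24464435  0.14103607  0.97942508  0.00204566  2.01168456 -0.05881072]
wrist tester [277.5   1.3  89.3 191.6] 0.57
wrist weight_center [295.8 144.2  43.3  35. ] 0.96
wrist weight_center [218.  171.3  42.   43.4] 0.89
wrist weight_center [278.4   0.   84.4 187.6] 0.73
wrist weight_center [324.3 216.5  45.3  45.6] 0.66
[ 0.56925333 -0.00336702  0.55309886] [ 2.87235463 -0.00982453 -0.18491303]
```

View pics/w3.png

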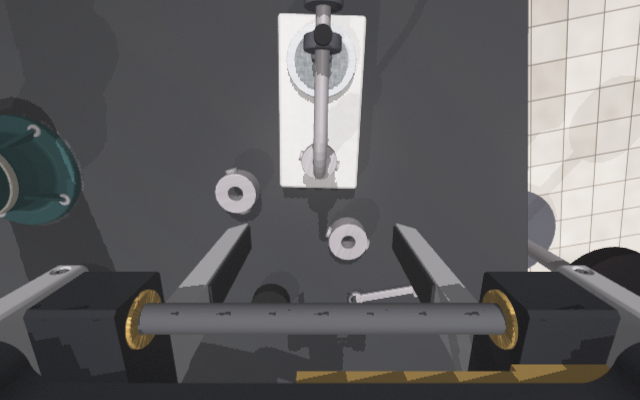

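Run:
```python
import cv2
a=cv2.imread('pics/w3.png')[0:200,260:385];cv2.imwrite('pics/zw3.png',cv2.resize(a,None,fx=3,fy=3,interpolation=cv2.INTER_CUBIC))
a=cv2.imread('pics/w3.png')[130:200,270:375];cv2.imwrite('pics/zw3b.png',cv2.resize(a,None,fx=7,fy=7,interpolation=cv2.INTER_CUBIC))
```

```text
(no output)
```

View pics/zw3.png

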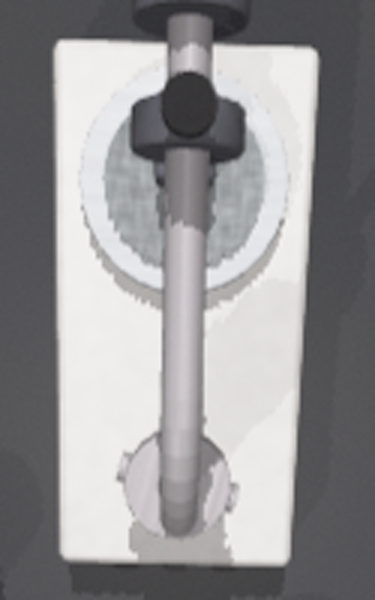

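View pics/zw3b.png

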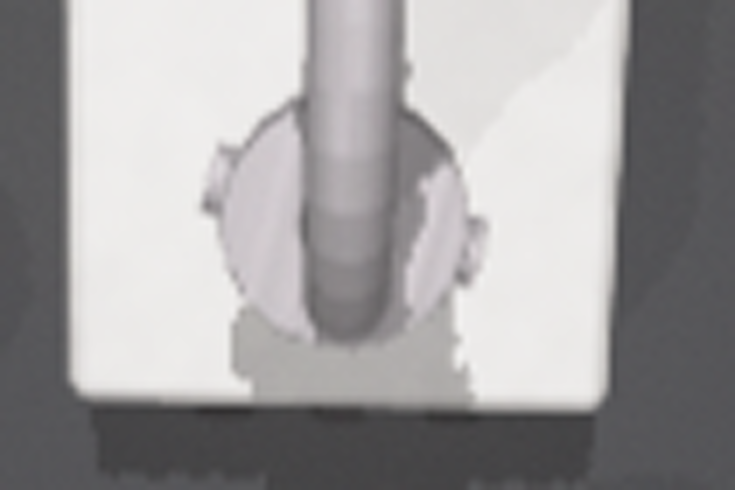

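Run:
```python
import cv2
for n,r in(('scene',(170,230,260,335)),('side',(155,230,260,325))):
    a=cv2.imread(f'pics/{n}1.png')[r[0]:r[1],r[2]:r[3]];cv2.imwrite(f'pics/y{n}.png',cv2.resize(a,None,fx=10 if n=='scene' else 8,fy=10 if n=='scene' else 8,interpolation=cv2.INTER_CUBIC))
```

```text
(no output)
```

View pics/yscene.png

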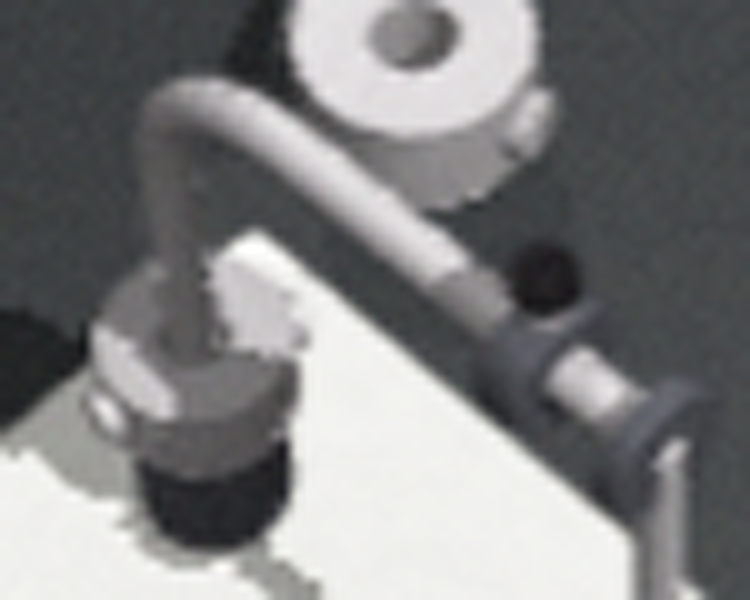

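View pics/yside.png

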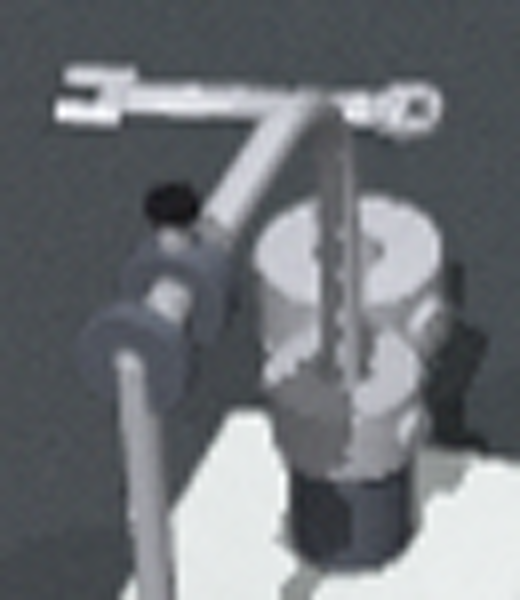

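```bash
cat > fit2.py <<'E'
from h import *
import pickle
S={n:cams.snapshot(n) for n in('scene','side','wrist')}
def Z(a,f,o): return (np.array(a,float)+.5)/f-.5+o
C=[(-60,-70,42),(-60,70,42),(220,70,42),(220,-70,42)]
obs={'scene':Z([(40,250),(183,133),(472,370),(327,513)],4,(240,160)),
'side':Z([(203,226),(372,258),(243,549),(46,496)],4,(240,150)),
'wrist':Z([(290,566),(61,562),(53,39),(319,46)],3,(260,0))}
UP=[(0,0,120),(0,0,200)];ARM=[(50,0,250),(105,0,250)]
L=[('scene',UP,Z([(175,220),(187,320)],10,(260,170))),('scene',ARM,Z([(335,185),(447,275)],10,(260,170))),
('side',UP,Z([(336,200),(340,330)],8,(260,155))),('side',ARM,Z([(250,170),(217,225)],8,(260,155))),
('wrist',ARM,Z([(185,330),(187,230)],3,(260,0)))]
N=list(S)
def cam(n,v):
    i=3+6*N.index(n); s=dict(S[n]); s['origin']=s['origin']+v[i:i+3]*.002
    s['attitude']=(R.from_euler('xyz',s['attitude'])*R.from_rotvec(v[i+3:i+6]*.004)).as_euler('xyz'); return s
def res(v):
    o=[]
    for n in N: o.append((proj(cam(n,v),T2W(v,C))-obs[n]).ravel()/1.0)
    for n,P,q in L:
        a,b=proj(cam(n,v),T2W(v,P)); d=(b-a)/np.linalg.norm(b-a); o.append(((q-a)@np.array([-d[1],d[0]]))/.6)
    return np.concatenate(o+[v[3:]])
f=least_squares(res,np.r_[0.5576,-0.0625,1.359,np.zeros(18)])
v=f.x; t=v[:3]; k=24
print('t',t,'sig',np.sqrt(np.diag(np.linalg.inv(f.jac.T@f.jac)))[:3]); print(f.fun[:k].reshape(-1,2).round(1)); print(f.fun[k:34].round(1)); print(v[3:].reshape(-1,6).round(1))
pickle.dump(v,open('v.pkl','wb'))
# studs: wrist zoom7
s=cam('wrist',v); Rm=R.from_euler('xyz',s['attitude']).as_matrix()
def ray(uv,z):
    d=Rm@np.linalg.solve(s['mtx'],[*uv,1]); k=(z-s['origin'][2])/d[2]; w=s['origin']+k*d
    c,e=np.cos(t[2]),np.sin(t[2]); q=(w-[t[0],t[1],0])[:2]; return np.array([c*q[0]+e*q[1],-e*q[0]+c*q[1]])*1000
q=[ray(x,.105) for x in Z([(216,180),(474,252)],7,(270,130))]; print('studs',q)
sd=(q[0]-q[1]); print('stud yaw',np.arctan2(-sd[0],sd[1]))
for n,r,fx in(('scene',(160,300,240,370),4),('side',(150,300,240,345),4),('wrist',(0,200,260,385),3)):
    a=cv2.cvtColor(S[n]['img'],cv2.COLOR_RGB2BGR)[r[0]:r[1],r[2]:r[3]];a=cv2.resize(a,None,fx=fx,fy=fx,interpolation=cv2.INTER_CUBIC)
    def pl(Q,col):
        q=((proj(cam(n,v),T2W(t,Q))-(r[2],r[0])+.5)*fx).astype(int); cv2.polylines(a,[q],False,col,1)
    pl(C+C[:1],(0,0,255)); pl(barline(),(0,255,0)); pl(circ((150,0,59),55,'z'),(255,0,0)); pl(circ((0,0,90),22,'z'),(255,0,0))
    pl(circ((0,0,120),27,'z'),(0,255,255))
    for x in (110,115,120): pl(circ((x,0,250),18,'x'),(255,0,255))
    cv2.imwrite(f'pics/ov2_{n}.png',a)
a,b,c=[cv2.imread(f'pics/ov2_{n}.png') for n in N]
cv2.imwrite('pics/ov2.png',np.hstack([x[:560,:] if x.shape[0]>=560 else cv2.copyMakeBorder(x,0,560-x.shape[0],0,0,0) for x in (a,c)])[:,:800])
E
python3 fit2.py
```

```text
t [ 0.5576699  -0.06994573  1.35885214] sig [0.00196604 0.00240443 0.00462679]
[[-1.2 -0.5]
 [-0.4 -1.2]
 [ 0.5 -0.4]
 [ 0.   0.5]
 [-2.2 -0.3]
 [ 0.3  0.4]
 [ 0.3 -1.9]
 [-2.3 -1.2]
 [ 0.6  0.2]
 [-0.3  0.2]
 [-0.6 -0.5]
 [ 0.5 -0.3]]
[-0.3 -1.  -0.6 -0.6  0.2 -0.3  1.6  1.3  0.   0. ]
[[ 0.2 -0.1  0.1  0.5 -0.3  0.1]
 [-0.5 -0.6  0.   0.9  0.4  1.2]
 [ 0.3  0.7  0.8  0.8  0.2 -0.1]]
studs [array([ 6.65366404, 29.15539427]), array([ -8.2599945 , -28.30575789])]
stud yaw -0.25394025332032116
```

View pics/ov2_scene.png

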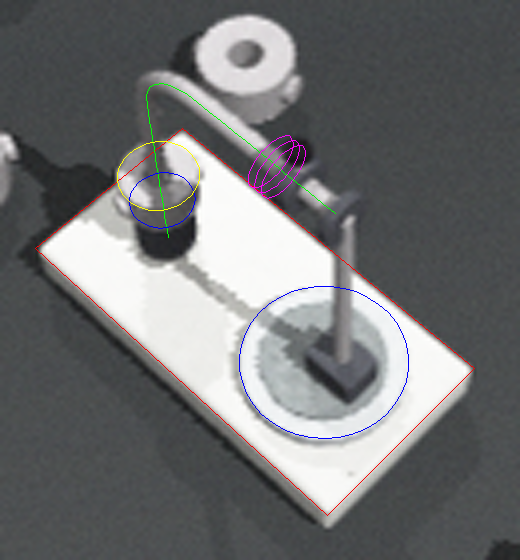

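View pics/ov2_wrist.png

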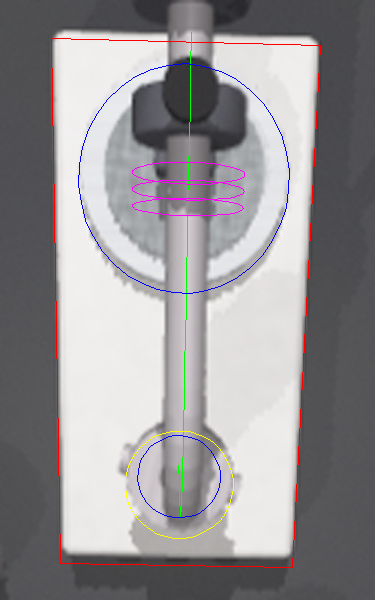

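View pics/ov2_side.png

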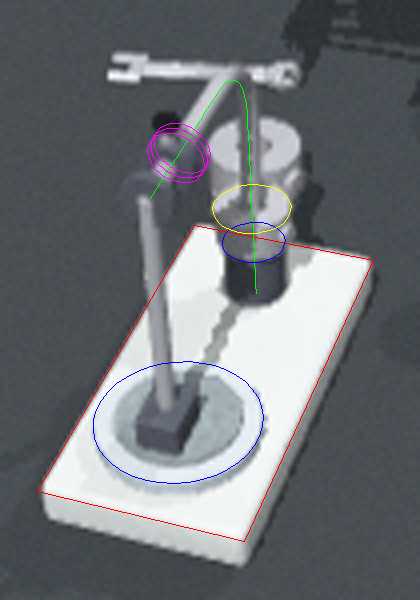

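Run:
```python
from h import *
import pickle
s=cams.snapshot('wrist');S={'wrist':s}
for n in('scene','side'):S[n]=cams.snapshot(n)
pickle.dump(S,open('S.pkl','wb'))
im=cv2.cvtColor(s['img'],cv2.COLOR_RGB2BGR)
cv2.imwrite('pics/w4.png',cv2.resize(im[0:200,260:385],None,fx=4,fy=4,interpolation=cv2.INTER_CUBIC)[:600])
cv2.imwrite('pics/w4b.png',cv2.resize(im[130:200,270:375],None,fx=7,fy=7,interpolation=cv2.INTER_CUBIC))
cv2.imwrite('pics/w4c.png',cv2.resize(im[0:70,270:375],None,fx=7,fy=7,interpolation=cv2.INTER_CUBIC))
print(cur()[0],s['origin'])
```

```text
[ 0.55525938 -0.08346544  0.37488075] [ 0.56728705 -0.00656536  0.55448105]
```

View pics/w4b.png

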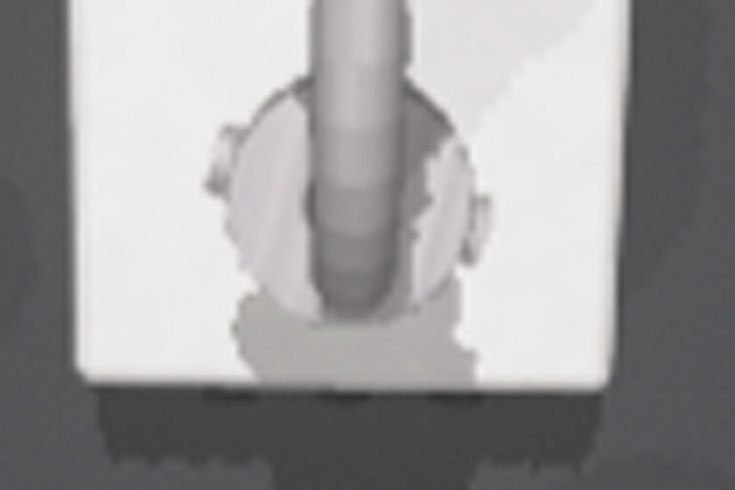

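View pics/w4c.png

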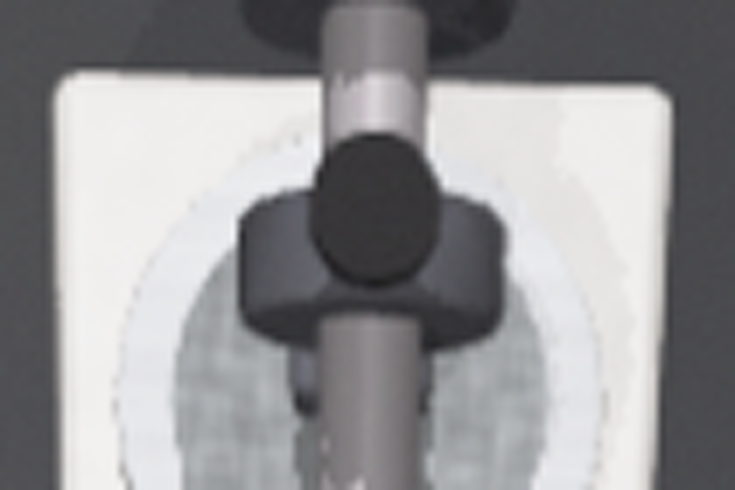

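```bash
python3 - <<'E'
s=open('fit2.py').read()
s=s.replace("S={n:cams.snapshot(n) for n in('scene','side','wrist')}","S=pickle.load(open('S.pkl','rb'))\nS={n:S[n] for n in('scene','side','wrist')}")
s=s.replace("'wrist':Z([(290,566),(61,562),(53,39),(319,46)],3,(260,0))","'wrist':np.r_[Z([(608,388),(78,383)],7,(270,130)),Z([(56,72),(673,88)],7,(270,0))]")
s=s.replace("Z([(185,330),(187,230)],3,(260,0))","np.r_[Z([(361,100)],7,(270,130)),Z([(371,450)],7,(270,0))]")
s=s.replace("ravel()/1.0)","ravel()/(2.0 if n=='side' else 1 if n=='scene' else .5))")
s=s.replace("    return np.concatenate(o+","""    a=np.linspace(0,np.pi/2,60); q=proj(cam('wrist',v),T2W(v,np.c_[50-57*np.cos(a),0*a,200+57*np.sin(a)]))
    o.append([(q[:,1].max()-(322.5/7-.5+130))/.6])
    xs=v[-1]*1000
    o.append((proj(cam('wrist',v),T2W(v,[(xs,18,250),(xs,-18,250)]))-Z([(243,312),(497,320)],7,(270,0))).ravel()/.7)
    return np.concatenate(o+""").replace("v[3:]])","v[3:21]])").replace("np.zeros(18)]","np.zeros(18),.12]").replace("v[3:].resh","v[3:21].resh").replace("f.fun[k:34]","f.fun[k:39]")
s=s.replace("[(216,180),(474,252)]","[(217,160),(478,230)]").replace("pickle.dump","print('stop',v[-1]);pickle.dump").replace("(110,115,120)","(v[-1]*1000,v[-1]*1000+14)")
open('fit3.py','w').write(s)
E
sed -i 's/ov2/ov3/g' fit3.py; python3 fit3.py
```

```text
t [ 0.55785552 -0.07007933  1.36041279] sig [0.00187856 0.00217294 0.00405846]
[[-1.2 -0.4]
 [-0.4 -1.2]
 [ 0.5 -0.5]
 [ 0.1  0.5]
 [-1.2 -0.5]
 [ 0.  -0.1]
 [ 0.  -1.4]
 [-1.3 -1. ]
 [ 1.3  1.6]
 [-0.9  0.6]
 [-1.6 -0.1]
 [ 1.2 -0.1]]
[-0.3 -0.9 -0.6 -0.6  0.3 -0.1  0.8  0.5  0.4  0.3 -1.6 -0.4  0.2  1.2
 -0.2]
[[ 0.2 -0.1  0.1  0.5 -0.4  0.1]
 [-0.4 -0.3  0.   0.6  0.6  0.4]
 [ 0.2  0.4  2.3 -0.9  0.2  0. ]]
stop 0.12909067622040604
studs [array([ 7.02785516, 29.51711694]), array([ -7.60097593, -28.88598785])]
stud yaw -0.24543072172662217
```

View pics/ov3_wrist.png

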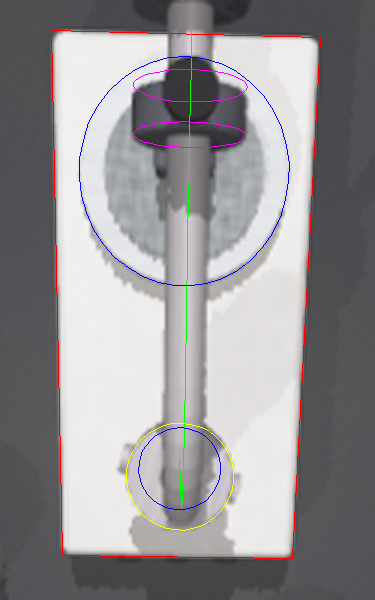

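View pics/ov3_scene.png

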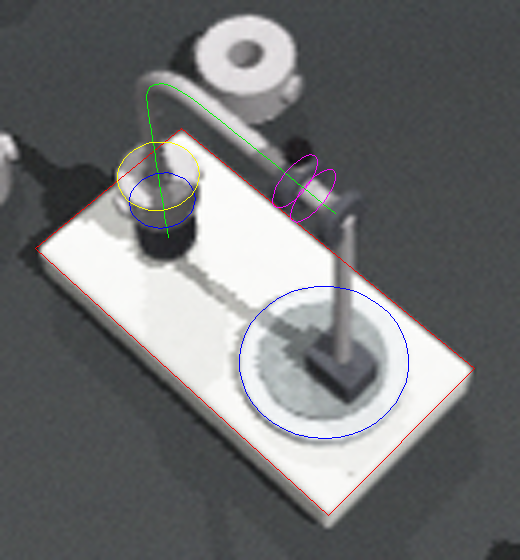

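View pics/ov3_side.png

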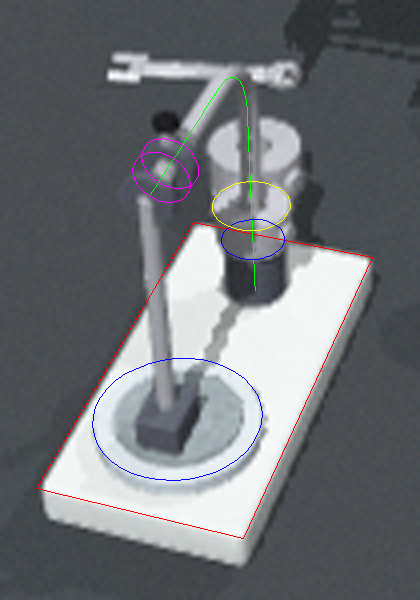

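```bash
cat > go.py <<'E'
from h import *
import sys
t=np.array([0.5578,-0.0701,1.3604]); SY=-0.248
def pose(c,lean,yaw=0,back=0):
    """grasp point at tester mm c; back mm retreat"""
    u=t.copy(); u[2]+=yaw; r=toolR(u,lean); g=T2W(t,c)[0]; return g+r.apply([0,0,.019-back/1000]),r
def where():
    p,r,o=cur(); g=p-r.apply([0,0,.019]); c,e=np.cos(t[2]),np.sin(t[2]); q=g-[t[0],t[1],0]
    G=np.array([c*q[0]+e*q[1],-e*q[0]+c*q[1],q[2]])*1000
    Rt=R.from_euler('z',t[2]).inv()*r; x=Rt.apply([1,0,0]); z=Rt.apply([0,0,1])
    print('time %.2f'%o['time'],'grasp pt',G.round(1),'jaw yaw %.3f tilt %.3f'%(np.arctan2(x[0],-x[1]),x[2]),'lean %.1f'%np.degrees(np.arctan2(z@[np.cos(np.arctan2(x[0],-x[1])),np.sin(np.arctan2(x[0],-x[1])),0],-z[2])),
     'F tester',Rt.apply(r.inv().apply(o['wrist_force'])).round(1),'T',np.round(o['wrist_torque'],2),'w %.4f'%o['width'],'q',o['joint_positions'].round(2))
    return p,r,o
E
python3 - <<'E'
from go import *
p,r,o=where()
q,s=pose((0,0,105),45,SY,180)
rows(line(p,r,q,s,12))
E
```

```text
time 3.78 grasp pt [-1.360e+01 -1.000e-01  3.939e+02] jaw yaw 0.019 tilt 0.011 lean -0.0 F tester [-0.3  0.6 -0.1] T [-0.03 -0.05  0.02] w 0.0940 q [-0.25  0.14  0.98  0.    2.01 -0.06]
[{"x": -0.0027, "y": 0.008, "z": 0.013, "rx": 3.72, "ry": 0.45, "rz": 1.23}, {"x": -0.0025, "y": 0.0089, "z": 0.0124, "rx": 3.72, "ry": 0.45, "rz": 1.23}, {"x": -0.0025, "y": 0.0097, "z": 0.0118, "rx": 3.72, "ry": 0.45, "rz": 1.23}, {"x": -0.0023, "y": 0.0106, "z": 0.0111, "rx": 3.73, "ry": 0.45, "rz": 1.22}, {"x": -0.0022, "y": 0.0112, "z": 0.0103, "rx": 3.72, "ry": 0.45, "rz": 1.23}, {"x": -0.002, "y": 0.012, "z": 0.0097, "rx": 3.72, "ry": 0.45, "rz": 1.23}, {"x": -0.0018, "y": 0.0126, "z": 0.0087, "rx": 3.72, "ry": 0.45, "rz": 1.23}, {"x": -0.0017, "y": 0.0132, "z": 0.008, "rx": 3.72, "ry": 0.45, "rz": 1.23}, {"x": -0.0013, "y": 0.0137, "z": 0.007, "rx": 3.72, "ry": 0.45, "rz": 1.23}, {"x": -0.0012, "y": 0.0142, "z": 0.0062, "rx": 3.72, "ry": 0.45, "rz": 1.23}, {"x": -0.0009, "y": 0.0145, "z": 0.0052, "rx": 3.73, "ry": 0.45, "rz": 1.22}, {"x": -0.0006, "y": 0.0149, "z": 0.0042, "rx": 3.72, "ry": 0.45, "rz": 1.23}]
```

Request:
jog_arm:
  series:
    - {"x":-0.0027,"y":0.008,"z":0.013,"rx":3.72,"ry":0.45,"rz":1.23}
    - {"x":-0.0025,"y":0.009,"z":0.0124,"rx":3.72,"ry":0.45,"rz":1.23}
    - {"x":-0.0025,"y":0.0097,"z":0.0118,"rx":3.72,"ry":0.45,"rz":1.23}
    - {"x":-0.0023,"y":0.0106,"z":0.011,"rx":3.73,"ry":0.45,"rz":1.22}
    - {"x":-0.0022,"y":0.0112,"z":0.0103,"rx":3.72,"ry":0.45,"rz":1.23}
    - {"x":-0.002,"y":0.012,"z":0.0097,"rx":3.72,"ry":0.45,"rz":1.23}
    - {"x":-0.0018,"y":0.0126,"z":0.0087,"rx":3.72,"ry":0.45,"rz":1.23}
    - {"x":-0.0017,"y":0.0132,"z":0.008,"rx":3.72,"ry":0.45,"rz":1.23}
    - {"x":-0.0013,"y":0.0137,"z":0.007,"rx":3.72,"ry":0.45,"rz":1.23}
    - {"x":-0.0012,"y":0.0142,"z":0.0062,"rx":3.72,"ry":0.45,"rz":1.23}
    - {"x":-0.001,"y":0.0145,"z":0.0052,"rx":3.73,"ry":0.45,"rz":1.22}
    - {"x":-0.0006,"y":0.015,"z":0.0042,"rx":3.72,"ry":0.45,"rz":1.23}

```text
time: 4.78
tool_pos: [0.5082, -0.1754, 0.2226]
ee_rot: [-2.322, -0.023, -0.475]
wrist_force: [0.3, -0.8, -0.7]
width: 0.094
```

Run:
```python
from go import *
p,r,o=where()
q,s=pose((0,0,105),45,SY,110)
rows(line(p,r,q,s,8))
```

```text
time 4.78 grasp pt [-126.7   30.4  235.5] jaw yaw -0.264 tilt 0.023 lean 47.0 F tester [-0.8 -0.4 -0.7] T [-0.26  0.07  0.07] w 0.0940 q [-0.91  0.14  1.5   0.76  1.82 -0.37]
[{"x": -0.0005, "y": 0.0004, "z": 0.0093, "rx": -0.24, "ry": -0.2, "rz": 0.04}, {"x": -0.0005, "y": 0.0004, "z": 0.0093, "rx": -0.25, "ry": -0.19, "rz": 0.03}, {"x": -0.0005, "y": 0.0003, "z": 0.0093, "rx": -0.24, "ry": -0.2, "rz": 0.04}, {"x": -0.0004, "y": 0.0003, "z": 0.0093, "rx": -0.24, "ry": -0.2, "rz": 0.03}, {"x": -0.0004, "y": 0.0003, "z": 0.0093, "rx": -0.24, "ry": -0.2, "rz": 0.04}, {"x": -0.0003, "y": 0.0002, "z": 0.0093, "rx": -0.25, "ry": -0.19, "rz": 0.03}, {"x": -0.0004, "y": 0.0002, "z": 0.0093, "rx": -0.24, "ry": -0.2, "rz": 0.04}, {"x": -0.0003, "y": 0.0001, "z": 0.0093, "rx": -0.24, "ry": -0.2, "rz": 0.03}]
```

Request:
jog_arm:
  series:
    - {"x":-0.0005,"y":0.0004,"z":0.01,"rx":-0.24,"ry":-0.2,"rz":0}
    - {"x":-0.0005,"y":0.0004,"z":0.01,"rx":-0.25,"ry":-0.2,"rz":0}
    - {"x":-0.0005,"y":0.0003,"z":0.01,"rx":-0.24,"ry":-0.2,"rz":0}
    - {"x":-0.0004,"y":0.0003,"z":0.01,"rx":-0.24,"ry":-0.2,"rz":0}
    - {"x":-0.0004,"y":0.0003,"z":0.01,"rx":-0.24,"ry":-0.2,"rz":0}
    - {"x":-0.0003,"y":0.0002,"z":0.01,"rx":-0.25,"ry":-0.2,"rz":0}
    - {"x":-0.0004,"y":0.0002,"z":0.01,"rx":-0.24,"ry":-0.2,"rz":0}
    - {"x":0,"y":0,"z":0,"rx":0,"ry":0,"rz":0}
    - {"x":0,"y":0,"z":0,"rx":0,"ry":0,"rz":0}

```text
time: 5.53
tool_pos: [0.5292, -0.1256, 0.1668]
ee_rot: [-2.357, -0.003, -0.456]
wrist_force: [-0.5, 0.3, 0.4]
width: 0.0937
```

Run:
```python
from go import *
p,r,o=where()
s=snap('wrist','w5.png',things=['weight_center'])
pts=[(0,0,105),(0,0,120),(0,0,90)]; print(proj(s,T2W(t,pts)).round(1))
a=np.array([-np.sin(SY),np.cos(SY)])*31
print(proj(s,T2W(t,[(a[0],a[1],105),(-a[0],-a[1],105)])))
im=cv2.imread('pics/w5.png')
for Q in(circ((0,0,120),27,'z'),circ((0,0,90),27,'z'),barline(),circ((a[0],a[1],105),1,'z'),circ((-a[0],-a[1],105),1,'z')):
    cv2.polylines(im,[proj(s,T2W(t,Q)).round().astype(int)],False,(0,255,0),1)
cv2.imwrite('pics/w5o.png',im)
```

```text
time 5.53 grasp pt [-73.2  19.6 180.3] jaw yaw -0.245 tilt 0.003 lean 45.0 F tester [0.2 0.6 0.4] T [-0.31  0.05 -0.03] w 0.0937 q [-0.8   0.15  1.59  0.74  1.69 -0.36]
wrist weight_center [287.  169.1  68.1  62.3] 0.72
wrist weight_center [374.5 333.4  78.9  40.8] 0.68
wrist weight_center [187.2 335.5  50.4  46.4] 0.61
[[323.2 199.5]
 [323.4 191.5]
 [323.1 206.7]]
[[290.73087996 199.35605409]
 [355.70715379 199.59953373]]
```

View pics/w5.png

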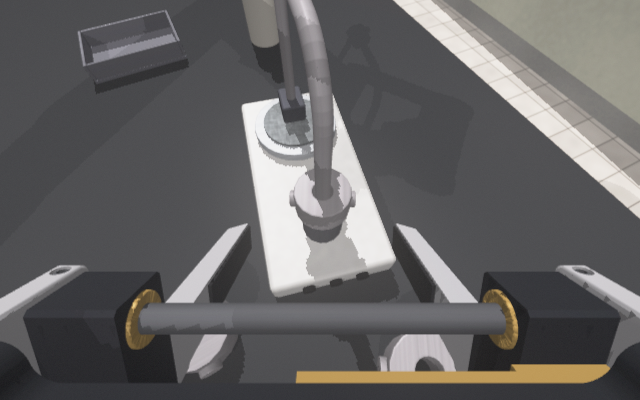

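View pics/w5o.png

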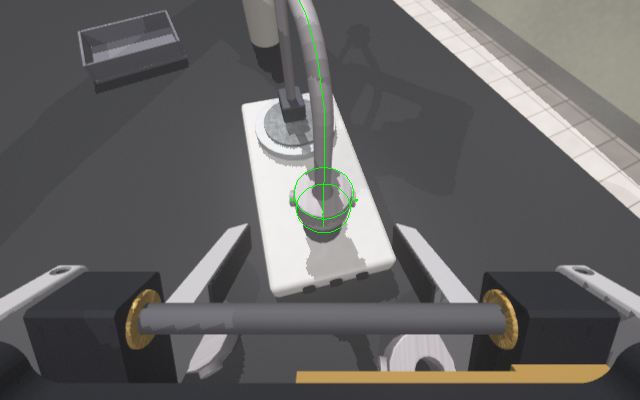

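Run:
```python
from go import *
p,r,o=where()
q,s=pose((0,0,105),45,SY,0)
rows(line(p,r,q,s,10))
```

```text
time 5.63 grasp pt [-73.9  19.7 180.4] jaw yaw -0.246 tilt 0.003 lean 45.0 F tester [ 0.3  0.5 -0.2] T [-0.36  0.06 -0.05] w 0.0944 q [-0.8   0.15  1.59  0.74  1.69 -0.36]
[{"x": 0.0001, "y": -0.0001, "z": 0.0107, "rx": 0.0, "ry": -0.0, "rz": 0.02}, {"x": 0.0001, "y": -0.0001, "z": 0.0108, "rx": 0.01, "ry": -0.01, "rz": 0.01}, {"x": 0.0001, "y": -0.0001, "z": 0.0107, "rx": 0.0, "ry": -0.0, "rz": 0.02}, {"x": 0.0, "y": -0.0, "z": 0.0108, "rx": 0.01, "ry": -0.0, "rz": 0.02}, {"x": 0.0001, "y": -0.0001, "z": 0.0107, "rx": 0.0, "ry": -0.01, "rz": 0.01}, {"x": 0.0001, "y": -0.0001, "z": 0.0107, "rx": 0.0, "ry": -0.0, "rz": 0.02}, {"x": 0.0001, "y": -0.0001, "z": 0.0108, "rx": 0.01, "ry": -0.01, "rz": 0.02}, {"x": 0.0001, "y": -0.0001, "z": 0.0107, "rx": 0.0, "ry": 0.0, "rz": 0.01}, {"x": 0.0001, "y": -0.0001, "z": 0.0107, "rx": 0.01, "ry": -0.0, "rz": 0.02}, {"x": 0.0001, "y": -0.0, "z": 0.0108, "rx": 0.0, "ry": -0.01, "rz": 0.02}]
```

Request:
jog_arm:
  series:
    - {"x":0,"y":0,"z":0.0115,"rx":0,"ry":0,"rz":0}
    - {"x":0,"y":0,"z":0.0115,"rx":0,"ry":0,"rz":0}
    - {"x":0,"y":0,"z":0.0115,"rx":0,"ry":0,"rz":0}
    - {"x":0,"y":0,"z":0.0115,"rx":0,"ry":0,"rz":0}
    - {"x":0,"y":0,"z":0.0115,"rx":0,"ry":0,"rz":0}
    - {"x":0,"y":0,"z":0.0115,"rx":0,"ry":0,"rz":0}
    - {"x":0,"y":0,"z":0.0115,"rx":0,"ry":0,"rz":0}
    - {"x":0,"y":0,"z":0.0115,"rx":0,"ry":0,"rz":0}
    - {"x":0,"y":0,"z":0.0115,"rx":0,"ry":0,"rz":0}
    - {"x":0,"y":0,"z":0,"rx":0,"ry":0,"rz":0}
    - {"x":0,"y":0,"z":0,"rx":0,"ry":0,"rz":0}

```text
time: 6.55
tool_pos: [0.5643, -0.0539, 0.0844]
ee_rot: [-2.358, -0.0, -0.458]
wrist_force: [0.7, 0.9, 0.6]
width: 0.094
```

Run:
```python
from go import *
p,r,o=where()
q,s=pose((0,0,105),45,SY,0)
rows(line(p,r,q,s,3))
s=snap('wrist','w6.png',things=['weight_center'])
snap('side','s6.png');im=cv2.imread('pics/s6.png')[140:290,220:420];cv2.imwrite('pics/s6z.png',cv2.resize(im,None,fx=4,fy=4))
```

```text
time 6.55 grasp pt [ 4.2  0.4 97.9] jaw yaw -0.247 tilt 0.000 lean 44.9 F tester [ 1.  -0.5  0.6] T [-0.31  0.08  0.03] w 0.0940 q [-0.65  0.2   1.7   0.77  1.47 -0.37]
[{"x": 0.0005, "y": -0.0007, "z": -0.0026, "rx": 0.03, "ry": 0.0, "rz": 0.01}, {"x": 0.0004, "y": -0.0008, "z": -0.0026, "rx": 0.03, "ry": 0.0, "rz": 0.02}, {"x": 0.0005, "y": -0.0007, "z": -0.0027, "rx": 0.03, "ry": 0.01, "rz": 0.01}]
wrist weight_center [267.5 199.1 111.2 103. ] 0.81
```

View pics/w6.png

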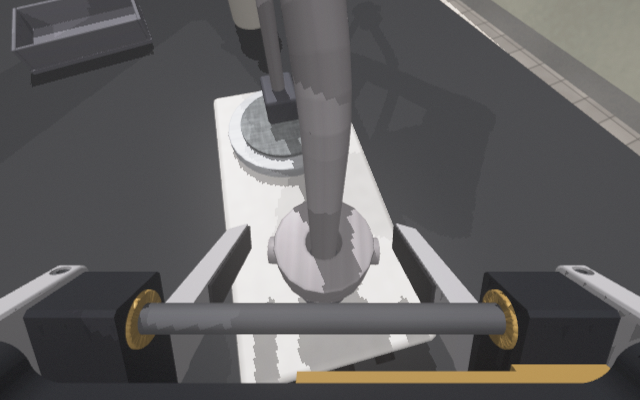

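View pics/s6z.png

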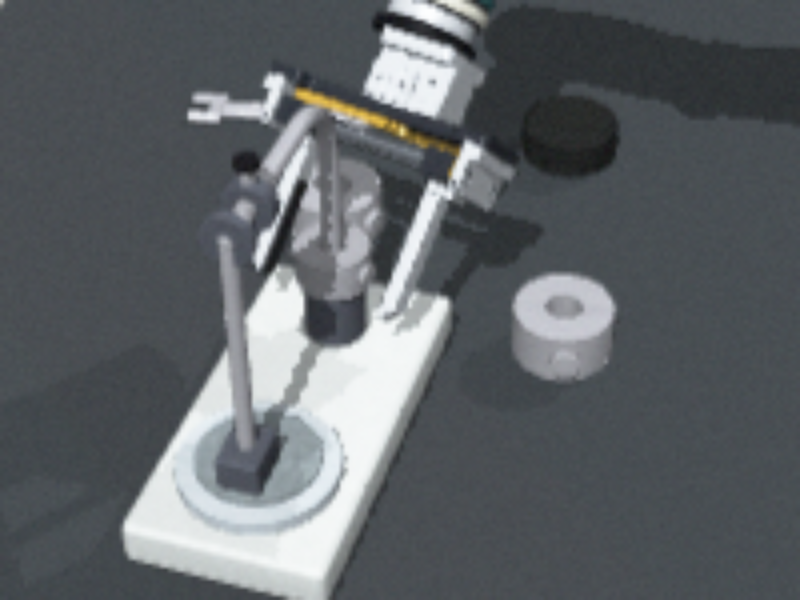

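Request:
jog_arm:
  series:
    - {"x":0.0005,"y":-0.0007,"z":-0.0028,"rx":0,"ry":0,"rz":0}
    - {"x":0.0005,"y":-0.0008,"z":-0.0028,"rx":0,"ry":0,"rz":0}
    - {"x":0.0005,"y":-0.0007,"z":-0.0028,"rx":0,"ry":0,"rz":0}
    - {"x":0,"y":0,"z":0,"rx":0,"ry":0,"rz":0}
    - {"x":0,"y":0,"z":0,"rx":0,"ry":0,"rz":0}

```text
time: 7.12
tool_pos: [0.5651, -0.0627, 0.0961]
ee_rot: [-2.359, -0.007, -0.462]
wrist_force: [-0.2, 0.2, -0.3]
width: 0.0938
```

Run:
```python
from go import *
p,r,o=where()
s=snap('wrist','w7.png',things=['weight_center'])
p,r,o=where()
print(proj(s,[p-r.apply([k,0,.019]) for k in(-.031,0,.031)]).round(1))
im=cv2.imread('pics/w7.png')[180:300,240:400];cv2.imwrite('pics/w7z.png',cv2.resize(im,None,fx=5,fy=5))
```

```text
time 7.12 grasp pt [ -4.2  -2.2 109.6] jaw yaw -0.251 tilt 0.007 lean 44.8 F tester [ 0.2  0.3 -0.3] T [-0.33  0.1  -0.05] w 0.0938 q [-0.66  0.19  1.69  0.77  1.48 -0.37]
wrist weight_center [263.  196.2 106.2  95.7] 0.75
time 7.22 grasp pt [ -4.   -2.1 109.4] jaw yaw -0.251 tilt 0.007 lean 44.8 F tester [-0.3 -0.5  0.4] T [-0.29  0.02  0.04] w 0.0939 q [-0.66  0.19  1.69  0.77  1.48 -0.37]
[[373.8 249.4]
 [322.4 249.4]
 [270.9 249.4]]
```

View pics/w7z.png

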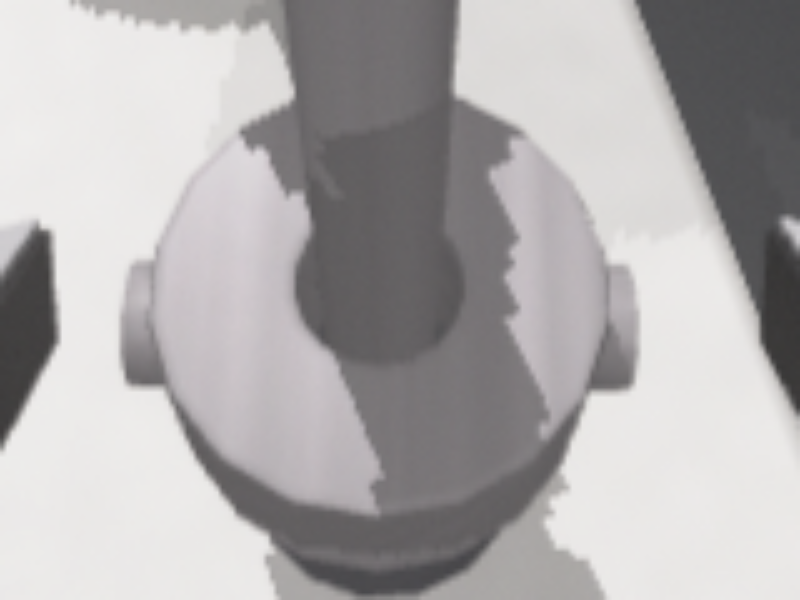

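Run:
```python
from go import *
p,r,o=where()
q,s=pose((0,0,105),45,SY,0); print((r.inv().apply(q-p)*1000).round(1))
```

```text
time 7.22 grasp pt [ -4.   -2.1 109.4] jaw yaw -0.251 tilt 0.007 lean 44.8 F tester [-0.3 -0.5  0.4] T [-0.29  0.02  0.04] w 0.0939 q [-0.66  0.19  1.69  0.77  1.48 -0.37]
[-3.2  0.7  5.5]
```

Request:
jog_arm:
  series:
    - {"x":-0.0012,"y":0,"z":0.0018,"rx":0,"ry":-0.1,"rz":0}
    - {"x":-0.0012,"y":0,"z":0.0018,"rx":0,"ry":-0.2,"rz":0}
    - {"x":-0.0008,"y":0,"z":0.001,"rx":0,"ry":0,"rz":0}
    - {"x":0,"y":0,"z":0,"rx":0,"ry":0,"rz":0}

```text
time: 7.55
tool_pos: [0.5632, -0.0576, 0.092]
ee_rot: [-2.359, -0.002, -0.457]
wrist_force: [1.1, -0.4, 0.1]
width: 0.0943
```

Run:
```python
from go import *
p,r,o=where()
q,s=pose((0,0,105),45,SY,0); print((r.inv().apply(q-p)*1000).round(1))
s=snap('wrist','w8.png');p,r,o=where()
print(proj(s,[p-r.apply([k,0,.019]) for k in(-.031,0,.031)]).round(1))
im=cv2.imread('pics/w8.png')[180:300,240:400];cv2.imwrite('pics/w8z.png',cv2.resize(im,None,fx=5,fy=5))
```

```text
time 7.55 grasp pt [  0.4   0.6 105.5] jaw yaw -0.247 tilt 0.002 lean 44.8 F tester [-0.1 -1.1  0.1] T [-0.31  0.12  0.  ] w 0.0943 q [-0.66  0.19  1.7   0.77  1.48 -0.37]
[0.7 0.4 0.2]
time 7.60 grasp pt [  0.3   0.5 105.5] jaw yaw -0.247 tilt 0.002 lean 44.8 F tester [1.  0.3 0.5] T [-0.31  0.09 -0.03] w 0.0939 q [-0.66  0.19  1.7   0.77  1.48 -0.37]
[[374.2 249.7]
 [322.7 249.7]
 [271.1 249.7]]
```

View pics/w8z.png

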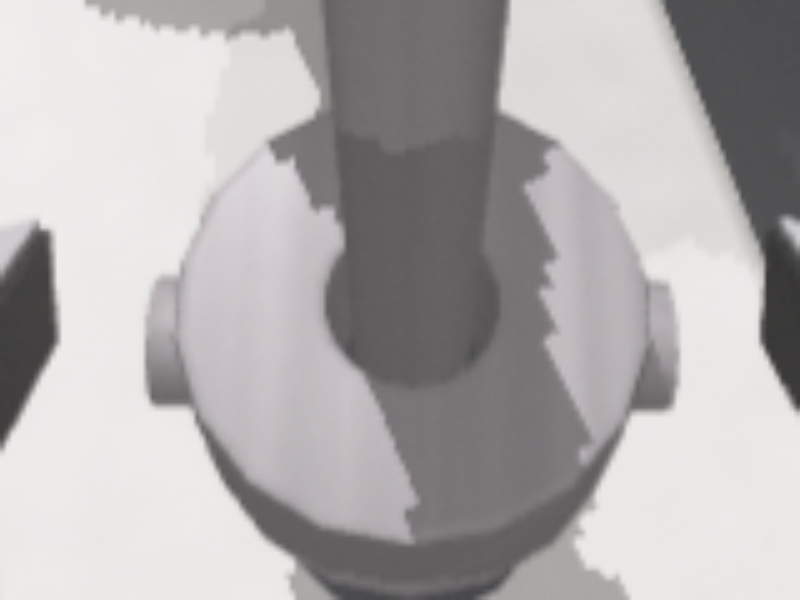

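Request:
jog_arm:
  series:
    - {"x":0,"y":0,"z":0,"rx":0,"ry":0,"rz":0}
    - {"x":0,"y":0,"z":0,"rx":0,"ry":0,"rz":0}
    - {"x":0,"y":0,"z":0,"rx":0,"ry":0,"rz":0}
    - {"x":0,"y":0,"z":0,"rx":0,"ry":0,"rz":0}
    - {"x":0,"y":0,"z":0,"rx":0,"ry":0,"rz":0}
    - {"x":0,"y":0,"z":0,"rx":0,"ry":0,"rz":0}
    - {"x":0,"y":0,"z":0,"rx":0,"ry":0,"rz":0}
  claw: 0

```text
time: 8.18
tool_pos: [0.5634, -0.0574, 0.0918]
ee_rot: [-2.359, -0.002, -0.457]
wrist_force: [-0.1, 0.4, 0.1]
width: 0.0617
```

Run:
```python
from go import *
where()
s=snap('wrist','w9.png')
im=cv2.imread('pics/w9.png')[150:350,200:440];cv2.imwrite('pics/w9z.png',cv2.resize(im,None,fx=3,fy=3))
```

```text
time 8.18 grasp pt [  0.6   0.5 105.3] jaw yaw -0.247 tilt 0.002 lean 44.8 F tester [0.4 0.1 0.1] T [-0.28  0.1   0.02] w 0.0617 q [-0.66  0.19  1.7   0.77  1.48 -0.37]
```

View pics/w9z.png

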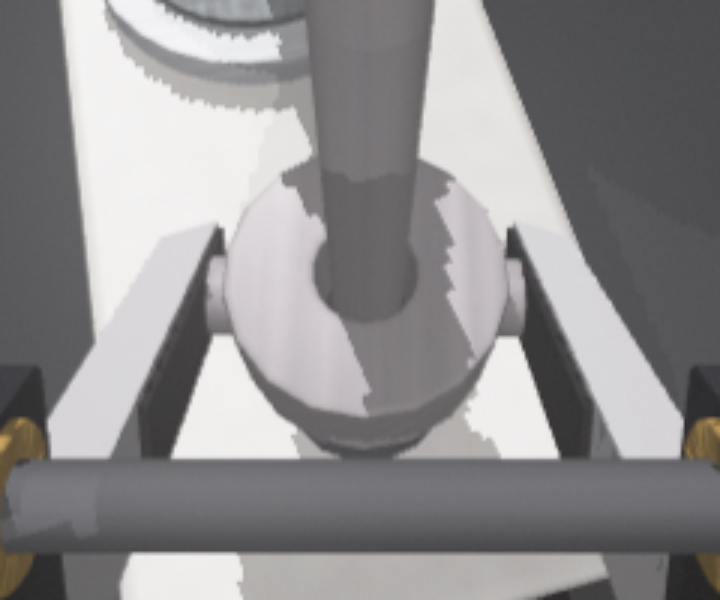

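```bash
cat >> go.py <<'E'
def cl(s):
    s=np.atleast_1d(s).astype(float); A=25*np.pi
    a=np.clip(s/50,0,np.pi/2)
    x=50-50*np.cos(a)+np.maximum(s-A,0); z=200+50*np.sin(a)+np.minimum(s,0); return np.c_[x,z]
def ringpose(s):
    """s mm along line from bend start (park = -95). returns centre xz, turn deg"""
    P=cl(np.linspace(s-15,s+15,41)); m=P.mean(0); u=np.linalg.svd(P-m)[2][0]
    if u@(P[-1]-P[0])<0:u=-u
    n=np.array([-u[1],u[0]]); d=(P-m)@n; c=cl(s)[0]
    c=c+n*((d.min()+d.max())/2-(c-m)@n); return c,np.degrees(np.arctan2(u[0],u[1]))
OFF=np.array([0.3,0.4,0.2])
def rp(s,yaw=0,lean0=45,off=OFF,dz=0):
    c,a=ringpose(s); return pose((c[0]+off[0],off[1],c[1]+off[2]+dz),lean0-a,yaw)
E
python3 - <<'E'
from go import *
for s in(-20,-10,0,10,20,39,60,80,95): print(s,[np.round(k,2) for k in ringpose(s)])
p,r,o=where()
rows([(p,r)]+[rp(-95+5*k,-.247*(1-k/14)) for k in range(1,13)])
E
```

```text
-20 [array([  0., 180.]), np.float64(0.0)]
-10 [array([9.0e-02, 1.9e+02]), np.float64(0.17)]
0 [array([  0.65, 199.96]), np.float64(3.29)]
10 [array([  2.07, 209.71]), np.float64(11.62)]
20 [array([  4.98, 219.04]), np.float64(22.92)]
39 [array([ 15.25, 234.38]), np.float64(44.69)]
60 [array([ 32.29, 245.56]), np.float64(68.75)]
80 [array([ 51.48, 249.47]), np.float64(87.48)]
95 [array([ 66.46, 250.  ]), np.float64(90.0)]
time 8.23 grasp pt [  0.6   0.5 105.3] jaw yaw -0.247 tilt 0.002 lean 44.8 F tester [-0.5 -0.1  0.8] T [-0.31  0.12 -0.01] w 0.0619 q [-0.66  0.19  1.7   0.77  1.48 -0.37]
[{"x": -0.0001, "y": -0.0034, "z": -0.0037, "rx": 0.15, "ry": -0.79, "rz": -0.63}, {"x": -0.0002, "y": -0.0035, "z": -0.0035, "rx": 0.0, "ry": -0.72, "rz": -0.72}, {"x": -0.0003, "y": -0.0035, "z": -0.0035, "rx": 0.0, "ry": -0.71, "rz": -0.71}, {"x": -0.0002, "y": -0.0036, "z": -0.0036, "rx": 0.0, "ry": -0.72, "rz": -0.72}, {"x": -0.0002, "y": -0.0035, "z": -0.0035, "rx": 0.0, "ry": -0.71, "rz": -0.71}, {"x": -0.0003, "y": -0.0035, "z": -0.0035, "rx": 0.0, "ry": -0.72, "rz": -0.72}, {"x": -0.0002, "y": -0.0036, "z": -0.0036, "rx": 0.0, "ry": -0.71, "rz": -0.71}, {"x": -0.0002, "y": -0.0035, "z": -0.0035, "rx": 0.0, "ry": -0.72, "rz": -0.72}, {"x": -0.0003, "y": -0.0035, "z": -0.0036, "rx": 0.0, "ry": -0.71, "rz": -0.71}, {"x": -0.0002, "y": -0.0036, "z": -0.0035, "rx": 0.0, "ry": -0.72, "rz": -0.72}, {"x": -0.0003, "y": -0.0035, "z": -0.0035, "rx": 0.0, "ry": -0.71, "rz": -0.71}, {"x": -0.0002, "y": -0.0035, "z": -0.0036, "rx": 0.0, "ry": -0.72, "rz": -0.72}]
```

Request:
jog_arm:
  series:
    - {"x":-0.0002,"y":-0.0035,"z":-0.0036,"rx":0.1,"ry":-0.7,"rz":-0.7}
    - {"x":-0.0002,"y":-0.0035,"z":-0.0035,"rx":0,"ry":-0.7,"rz":-0.7}
    - {"x":-0.0002,"y":-0.0035,"z":-0.0035,"rx":0,"ry":-0.7,"rz":-0.7}
    - {"x":-0.0002,"y":-0.0036,"z":-0.0036,"rx":0,"ry":-0.7,"rz":-0.7}
    - {"x":-0.0002,"y":-0.0035,"z":-0.0035,"rx":0,"ry":-0.7,"rz":-0.7}
    - {"x":-0.0002,"y":-0.0035,"z":-0.0035,"rx":0,"ry":-0.7,"rz":-0.7}

```text
time: 8.73
tool_pos: [0.5597, -0.0576, 0.117]
ee_rot: [-2.364, 0.007, -0.347]
wrist_force: [1.6, 0.0, -7.2]
width: 0.0619
```

Run:
```python
from go import *
p,r,o=where()
rows([(p,r)]+[rp(-65+5*k,-.115*max(0,1-k/6)) for k in range(1,9)])
```

```text
time 8.73 grasp pt [ -0.6   2.5 130.6] jaw yaw -0.136 tilt -0.007 lean 44.6 F tester [ 0.3 -1.6 -7.2] T [-1.02  0.09 -0.22] w 0.0619 q [-0.65  0.22  1.61  0.73  1.6  -0.39]
[{"x": 0.0014, "y": -0.0078, "z": -0.006, "rx": 0.44, "ry": -1.36, "rz": -1.9}, {"x": -0.0003, "y": -0.0035, "z": -0.0036, "rx": -0.0, "ry": -0.78, "rz": -0.78}, {"x": -0.0002, "y": -0.0035, "z": -0.0035, "rx": -0.0, "ry": -0.77, "rz": -0.78}, {"x": -0.0003, "y": -0.0036, "z": -0.0035, "rx": -0.0, "ry": -0.78, "rz": -0.77}, {"x": -0.0002, "y": -0.0035, "z": -0.0036, "rx": -0.0, "ry": -0.78, "rz": -0.78}, {"x": -0.0003, "y": -0.0035, "z": -0.0035, "rx": -0.0, "ry": -0.77, "rz": -0.78}, {"x": -0.0, "y": -0.0036, "z": -0.0035, "rx": -0.0, "ry": -0.0, "rz": 0.0}, {"x": -0.0, "y": -0.0035, "z": -0.0036, "rx": -0.0, "ry": -0.0, "rz": 0.0}]
```

```bash
cat > nx.py <<'E'
from go import *
# usage: nx.py s0 s1 n [yawfrom] [dz]
import sys
s0,s1,n=float(sys.argv[1]),float(sys.argv[2]),int(sys.argv[3]); y0=float(sys.argv[4]) if len(sys.argv)>4 else 0; y1=float(sys.argv[5]) if len(sys.argv)>5 else 0
p,r,o=where()
q0,r0=rp(s0,y0)
e=r0.inv().apply(p-q0)*1000; print('err tool mm',e.round(1),'rot',np.degrees((r0.inv()*r).as_rotvec()).round(2))
P=[]
ep=p-q0; er=(r0.inv()*r).as_rotvec()
for k in range(1,n+1):
    q,s=rp(s0+(s1-s0)*k/n,y0+(y1-y0)*k/n); f=max(0,1-k/min(3,n)) # error blended out over 3 rows
    P.append((q+ep*f,s*R.from_rotvec(er*f)))
rows([(p,r)]+P)
E
python3 nx.py -69.4 -35 8 -.136 0
```

```text
time 8.73 grasp pt [ -0.6   2.5 130.6] jaw yaw -0.136 tilt -0.007 lean 44.6 F tester [ 0.3 -1.6 -7.2] T [-1.02  0.09 -0.22] w 0.0619 q [-0.65  0.22  1.61  0.73  1.6  -0.39]
err tool mm [-2.   1.2 -0.7] rot [-0.45 -0.26  0.27]
[{"x": 0.0004, "y": -0.0034, "z": -0.0028, "rx": 0.14, "ry": -0.6, "rz": -0.78}, {"x": 0.0004, "y": -0.0034, "z": -0.0029, "rx": 0.15, "ry": -0.6, "rz": -0.79}, {"x": 0.0005, "y": -0.0034, "z": -0.0028, "rx": 0.15, "ry": -0.6, "rz": -0.78}, {"x": -0.0003, "y": -0.003, "z": -0.003, "rx": -0.0, "ry": -0.69, "rz": -0.68}, {"x": -0.0002, "y": -0.0031, "z": -0.0031, "rx": -0.0, "ry": -0.68, "rz": -0.69}, {"x": -0.0002, "y": -0.003, "z": -0.003, "rx": -0.0, "ry": -0.69, "rz": -0.69}, {"x": -0.0002, "y": -0.0031, "z": -0.0031, "rx": -0.0, "ry": -0.69, "rz": -0.69}, {"x": -0.0003, "y": -0.003, "z": -0.003, "rx": -0.0, "ry": -0.69, "rz": -0.69}]
```

Request:
jog_arm:
  series:
    - {"x":0.0004,"y":-0.0034,"z":-0.0028,"rx":0.15,"ry":-0.6,"rz":-0.8}
    - {"x":0.0004,"y":-0.0034,"z":-0.0028,"rx":0.15,"ry":-0.6,"rz":-0.8}
    - {"x":0.0005,"y":-0.0034,"z":-0.0028,"rx":0.15,"ry":-0.6,"rz":-0.8}
    - {"x":0,"y":-0.003,"z":-0.003,"rx":0,"ry":-0.7,"rz":-0.7}
    - {"x":0,"y":-0.003,"z":-0.003,"rx":0,"ry":-0.7,"rz":-0.7}
    - {"x":0,"y":-0.003,"z":-0.003,"rx":0,"ry":-0.7,"rz":-0.7}
    - {"x":0,"y":-0.003,"z":-0.003,"rx":0,"ry":-0.7,"rz":-0.7}
    - {"x":0,"y":-0.003,"z":-0.003,"rx":0,"ry":-0.7,"rz":-0.7}

```text
time: 9.4
tool_pos: [0.5603, -0.0565, 0.1557]
ee_rot: [-2.355, 0.001, -0.19]
wrist_force: [-0.5, -0.3, -4.8]
width: 0.0615
```

```bash
python3 nx.py -40 -20 5 0 0
python3 - <<'E'
from go import *
s=snap('wrist','w10.png')
im=cv2.imread('pics/w10.png')[150:350,200:440];cv2.imwrite('pics/w10z.png',cv2.resize(im,None,fx=3,fy=3))
E
```

```text
time 9.40 grasp pt [3.000e-01 1.000e-01 1.691e+02] jaw yaw 0.020 tilt -0.001 lean 45.0 F tester [-0.4  0.5 -4.8] T [-1.03  0.12 -0.03] w 0.0615 q [-0.62  0.26  1.48  0.71  1.75 -0.43]
err tool mm [ 0.  -6.4 -6.3] rot [ 0.05 -0.85 -0.79]
[{"x": -0.0, "y": -0.0007, "z": -0.0007, "rx": -0.02, "ry": 0.28, "rz": 0.26}, {"x": -0.0, "y": -0.0007, "z": -0.0008, "rx": -0.01, "ry": 0.28, "rz": 0.27}, {"x": -0.0, "y": -0.0007, "z": -0.0007, "rx": -0.02, "ry": 0.29, "rz": 0.26}, {"x": -0.0, "y": -0.0028, "z": -0.0028, "rx": 0.0, "ry": -0.0, "rz": -0.0}, {"x": -0.0, "y": -0.0029, "z": -0.0029, "rx": 0.0, "ry": -0.0, "rz": -0.0}]
```

View pics/w10z.png

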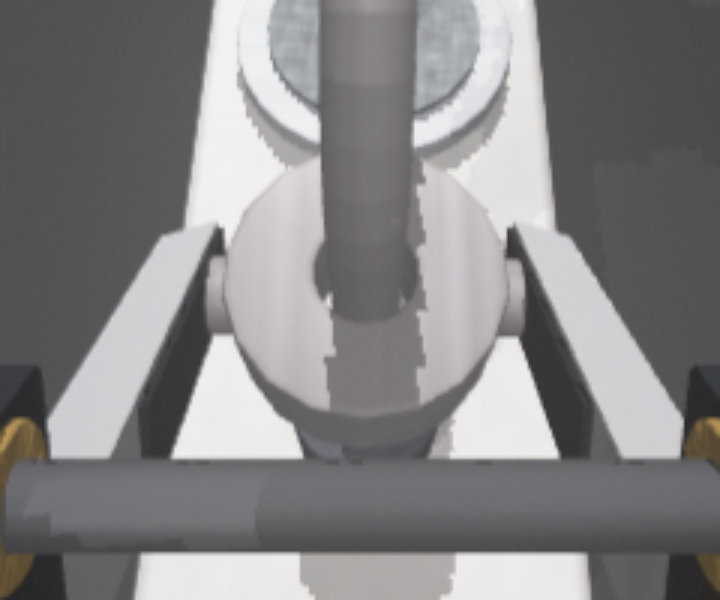

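```bash
python3 nx.py -30.9 -8 6 0.02 0
```

```text
time 9.45 grasp pt [  0.3  -0.7 170.3] jaw yaw 0.021 tilt 0.002 lean 45.0 F tester [ 0.6 -1.2 -4.8] T [-0.93  0.02 -0.01] w 0.0619 q [-0.62  0.26  1.47  0.71  1.75 -0.43]
err tool mm [ 1.1 -0.7 -0.7] rot [ 0.04  0.03 -0.09]
[{"x": -0.0003, "y": -0.0025, "z": -0.0025, "rx": -0.01, "ry": 0.13, "rz": 0.17}, {"x": -0.0004, "y": -0.0024, "z": -0.0024, "rx": -0.02, "ry": 0.12, "rz": 0.16}, {"x": -0.0003, "y": -0.0025, "z": -0.0025, "rx": -0.01, "ry": 0.13, "rz": 0.17}, {"x": 0.0001, "y": -0.0027, "z": -0.0027, "rx": -0.0, "ry": 0.13, "rz": 0.13}, {"x": 0.0, "y": -0.0027, "z": -0.0027, "rx": -0.05, "ry": 0.14, "rz": 0.14}, {"x": 0.0001, "y": -0.0026, "z": -0.0026, "rx": -0.38, "ry": 0.13, "rz": 0.13}]
```

Request:
jog_arm:
  series:
    - {"x":-0.0003,"y":-0.0025,"z":-0.0025,"rx":0,"ry":0.13,"rz":0.16}
    - {"x":-0.0004,"y":-0.0024,"z":-0.0024,"rx":0,"ry":0.13,"rz":0.16}
    - {"x":-0.0003,"y":-0.0025,"z":-0.0025,"rx":0,"ry":0.13,"rz":0.16}
    - {"x":0,"y":-0.0027,"z":-0.0027,"rx":0,"ry":0.13,"rz":0.13}
    - {"x":0,"y":-0.0025,"z":-0.0025,"rx":-0.05,"ry":0.13,"rz":0.13}
    - {"x":0,"y":-0.002,"z":-0.002,"rx":-0.3,"ry":0.13,"rz":0.13}

```text
time: 9.95
tool_pos: [0.5594, -0.0563, 0.1786]
ee_rot: [-2.361, 0.002, -0.211]
wrist_force: [1.0, 0.2, -4.9]
width: 0.0619
```

```bash
python3 nx.py -8 20 9 0 0
```

```text
time 9.95 grasp pt [  0.5   1.3 192.1] jaw yaw -0.001 tilt -0.002 lean 44.7 F tester [ 0.4 -0.9 -4.9] T [-0.98  0.09  0.02] w 0.0619 q [-0.63  0.23  1.46  0.72  1.77 -0.39]
err tool mm [-0.9  0.   0.1] rot [ 0.13 -0.06  0.12]
[{"x": 0.0003, "y": -0.0021, "z": -0.0021, "rx": -0.77, "ry": 0.02, "rz": -0.04}, {"x": 0.0003, "y": -0.0019, "z": -0.0021, "rx": -1.25, "ry": 0.02, "rz": -0.04}, {"x": 0.0003, "y": -0.0017, "z": -0.0022, "rx": -1.79, "ry": 0.02, "rz": -0.04}, {"x": -0.0, "y": -0.0015, "z": -0.002, "rx": -2.27, "ry": 0.0, "rz": 0.0}, {"x": -0.0, "y": -0.0013, "z": -0.0021, "rx": -2.77, "ry": 0.0, "rz": 0.0}, {"x": -0.0, "y": -0.0012, "z": -0.0021, "rx": -3.19, "ry": 0.0, "rz": 0.0}, {"x": -0.0, "y": -0.0011, "z": -0.0022, "rx": -3.45, "ry": 0.0, "rz": 0.0}, {"x": -0.0, "y": -0.001, "z": -0.0021, "rx": -3.57, "ry": 0.0, "rz": 0.0}, {"x": -0.0, "y": -0.0011, "z": -0.0021, "rx": -3.56, "ry": 0.0, "rz": 0.0}]
```

Request:
jog_arm:
  series:
    - {"x":0.0003,"y":-0.0021,"z":-0.0021,"rx":-0.8,"ry":0,"rz":0}
    - {"x":0.0003,"y":-0.0019,"z":-0.0021,"rx":-1.3,"ry":0,"rz":0}
    - {"x":0.0002,"y":-0.0017,"z":-0.0021,"rx":-1.8,"ry":0,"rz":0}
    - {"x":0,"y":-0.0015,"z":-0.002,"rx":-2.3,"ry":0,"rz":0}

```text
time: 10.28
tool_pos: [0.5591, -0.0578, 0.1895]
ee_rot: [-2.476, 0.006, -0.214]
wrist_force: [-0.2, 0.0, -5.5]
width: 0.0618
```

```bash
cat >> go.py <<'E'
def nearest(G):
    ss=np.arange(-95,140,.25); d=[np.hypot(*(ringpose(s)[0]+OFF[[0,2]]-[G[0],G[2]])) for s in ss]; return ss[int(np.argmin(d))]
def G():
    p,r,o=cur(); g=p-r.apply([0,0,.019]); c,e=np.cos(t[2]),np.sin(t[2]); q=g-[t[0],t[1],0]
    return np.array([c*q[0]+e*q[1],-e*q[0]+c*q[1],q[2]])*1000
E
sed -i 's/^s0,s1,n=float(sys.argv\[1\])/s0,s1,n=(nearest(G()) if sys.argv[1]=="a" else float(sys.argv[1]))/; s/^p,r,o=where()/print("s0",s0);p,r,o=where()/' nx.py
python3 nx.py a 18 6
```

```text
s0 4.25
time 10.28 grasp pt [  0.6   1.3 204.5] jaw yaw -0.004 tilt -0.006 lean 38.1 F tester [-0.   0.2 -5.5] T [-0.88  0.11 -0.03] w 0.0618 q [-0.58  0.19  1.44  0.62  1.75 -0.32]
err tool mm [-0.9  0.8 -0.6] rot [-0.63 -0.12  0.37]
[{"x": 0.0003, "y": -0.0012, "z": -0.0014, "rx": -1.77, "ry": 0.05, "rz": -0.12}, {"x": 0.0003, "y": -0.0012, "z": -0.0013, "rx": -2.0, "ry": 0.05, "rz": -0.12}, {"x": 0.0003, "y": -0.0011, "z": -0.0014, "rx": -2.21, "ry": 0.04, "rz": -0.12}, {"x": -0.0, "y": -0.0008, "z": -0.0016, "rx": -2.55, "ry": -0.0, "rz": -0.0}, {"x": -0.0, "y": -0.0007, "z": -0.0015, "rx": -2.62, "ry": -0.0, "rz": -0.0}, {"x": -0.0, "y": -0.0008, "z": -0.0016, "rx": -2.62, "ry": -0.0, "rz": -0.0}]
```

Request:
jog_arm:
  series:
    - {"x":0.0003,"y":-0.0013,"z":-0.0012,"rx":-1.8,"ry":0,"rz":-0.1}
    - {"x":0.0003,"y":-0.0013,"z":-0.0012,"rx":-2,"ry":0,"rz":-0.1}
    - {"x":0.0003,"y":-0.0012,"z":-0.0013,"rx":-2.2,"ry":0,"rz":-0.1}
    - {"x":0,"y":-0.001,"z":-0.0014,"rx":-2.5,"ry":0,"rz":0}
    - {"x":0,"y":-0.001,"z":-0.0014,"rx":-2.6,"ry":0,"rz":0}
    - {"x":0,"y":-0.001,"z":-0.0014,"rx":-2.6,"ry":0,"rz":0}

```text
time: 10.78
tool_pos: [0.5599, -0.0551, 0.2043]
ee_rot: [-2.729, 0.0, -0.21]
wrist_force: [0.3, -0.5, -4.4]
width: 0.062
```

```bash
python3 nx.py a 36 6
```

```text
s0 23.25
time 10.78 grasp pt [  7.5   1.  221.7] jaw yaw 0.001 tilt -0.000 lean 23.7 F tester [-0.4 -0.4 -4.4] T [-0.53  0.04  0.04] w 0.0620 q [-0.45  0.13  1.39  0.4   1.72 -0.2 ]
err tool mm [-0.6 -2.4  0.6] rot [ 5.3  -0.02 -0.03]
[{"x": 0.0002, "y": -0.0, "z": -0.0017, "rx": -4.2, "ry": 0.01, "rz": 0.01}, {"x": 0.0002, "y": -0.0, "z": -0.0016, "rx": -4.2, "ry": 0.0, "rz": 0.01}, {"x": 0.0002, "y": 0.0001, "z": -0.0016, "rx": -4.2, "ry": 0.01, "rz": 0.01}, {"x": 0.0, "y": -0.0007, "z": -0.0014, "rx": -2.44, "ry": 0.0, "rz": 0.0}, {"x": 0.0, "y": -0.0007, "z": -0.0015, "rx": -2.43, "ry": 0.0, "rz": 0.0}, {"x": 0.0, "y": -0.0007, "z": -0.0014, "rx": -2.44, "ry": 0.0, "rz": 0.0}]
```

Request:
jog_arm:
  series:
    - {"x":0.0002,"y":0.0002,"z":-0.001,"rx":-4.6,"ry":0,"rz":0}
    - {"x":0.0002,"y":0,"z":-0.0014,"rx":-4.4,"ry":0,"rz":0}
    - {"x":0.0002,"y":0,"z":-0.0015,"rx":-4.2,"ry":0,"rz":0}
    - {"x":0,"y":-0.0005,"z":-0.0014,"rx":-3,"ry":0,"rz":0}

```text
time: 11.12
tool_pos: [0.5595, -0.0543, 0.2132]
ee_rot: [-3.021, -0.002, -0.211]
wrist_force: [-0.3, 0.8, -4.8]
width: 0.0618
```

```bash
python3 nx.py a 46 5
```

```text
s0 35.75
time 11.12 grasp pt [ 13.6   1.6 232. ] jaw yaw -0.001 tilt 0.002 lean 6.9 F tester [ 0.8  0.5 -4.8] T [-0.22 -0.05 -0.02] w 0.0618 q [-0.27  0.1   1.34  0.12  1.7  -0.05]
err tool mm [-1.2 -1.1  0.2] rot [2.9  0.1  0.03]
[{"x": 0.0004, "y": -0.0004, "z": -0.0015, "rx": -3.31, "ry": -0.03, "rz": -0.01}, {"x": 0.0004, "y": -0.0003, "z": -0.0014, "rx": -3.32, "ry": -0.03, "rz": -0.01}, {"x": 0.0004, "y": -0.0003, "z": -0.0015, "rx": -3.31, "ry": -0.04, "rz": -0.02}, {"x": 0.0, "y": -0.0007, "z": -0.0014, "rx": -2.35, "ry": 0.0, "rz": 0.0}, {"x": -0.0, "y": -0.0007, "z": -0.0014, "rx": -2.35, "ry": 0.0, "rz": 0.0}]
```

Good, force is only the weight. Continue.

Request:
jog_arm:
  series:
    - {"x":0.0004,"y":-0.0004,"z":-0.0014,"rx":-3.5,"ry":0,"rz":0}
    - {"x":0.0004,"y":-0.0003,"z":-0.0014,"rx":-3.4,"ry":0,"rz":0}
    - {"x":0.0004,"y":-0.0003,"z":-0.0014,"rx":-3.3,"ry":0,"rz":0}
    - {"x":0,"y":-0.0006,"z":-0.0014,"rx":-2.7,"ry":0,"rz":0}
    - {"x":0,"y":-0.0006,"z":-0.0014,"rx":-2.7,"ry":0,"rz":0}

```text
time: 11.53
tool_pos: [0.561, -0.0466, 0.2235]
ee_rot: [2.985, -0.005, -0.21]
wrist_force: [2.6, -3.9, -8.3]
width: 0.0617
```

```bash
python3 nx.py a 62 6
```

```text
s0 53.0
time 11.53 grasp pt [ 26.6   1.8 242.3] jaw yaw 0.001 tilt 0.005 lean -9.0 F tester [-3.3 -3.3 -8.3] T [-0.42 -0.46  0.02] w 0.0617 q [-0.09  0.13  1.3  -0.16  1.73  0.1 ]
err tool mm [-1.3 -2.6  0.4] rot [6.76 0.31 0.02]
[{"x": 0.0005, "y": 0.0002, "z": -0.0012, "rx": -3.97, "ry": -0.1, "rz": -0.01}, {"x": 0.0004, "y": 0.0003, "z": -0.0011, "rx": -3.97, "ry": -0.11, "rz": -0.01}, {"x": 0.0004, "y": 0.0004, "z": -0.0011, "rx": -3.98, "ry": -0.1, "rz": -0.01}, {"x": 0.0, "y": -0.0005, "z": -0.0011, "rx": -1.72, "ry": 0.0, "rz": -0.0}, {"x": 0.0, "y": -0.0005, "z": -0.001, "rx": -1.71, "ry": 0.0, "rz": -0.0}, {"x": 0.0, "y": -0.0005, "z": -0.001, "rx": -1.72, "ry": 0.0, "rz": -0.0}]
```

Request:
jog_arm:
  series:
    - {"x":0.0005,"y":0.0007,"z":-0.0002,"rx":-3,"ry":-0.1,"rz":0}
    - {"x":0.0005,"y":0.0007,"z":-0.0002,"rx":-3,"ry":-0.1,"rz":0}
    - {"x":0.0002,"y":0.0004,"z":-0.0004,"rx":-2.5,"ry":0,"rz":0}

```text
time: 11.78
tool_pos: [0.5619, -0.0448, 0.2262]
ee_rot: [2.836, -0.004, -0.21]
wrist_force: [0.6, -1.6, -5.3]
width: 0.0617
```

```bash
python3 nx.py a 65 4
```

```text
s0 58.25
time 11.78 grasp pt [ 31.3   1.4 244.3] jaw yaw 0.001 tilt 0.004 lean -17.5 F tester [-1.5 -1.  -5.3] T [ 0.06 -0.21  0.06] w 0.0617 q [ 0.    0.17  1.27 -0.3   1.76  0.17]
err tool mm [-0.9 -2.   0.5] rot [4.26 0.2  0.03]
[{"x": 0.0003, "y": 0.0, "z": -0.0013, "rx": -3.36, "ry": -0.07, "rz": -0.02}, {"x": 0.0003, "y": 0.0001, "z": -0.0014, "rx": -3.35, "ry": -0.07, "rz": -0.01}, {"x": 0.0003, "y": 0.0001, "z": -0.0013, "rx": -3.36, "ry": -0.06, "rz": -0.01}, {"x": 0.0, "y": -0.0006, "z": -0.0011, "rx": -1.92, "ry": -0.0, "rz": -0.0}]
```

Request:
jog_arm:
  series:
    - {"x":0.0003,"y":0.0004,"z":-0.0009,"rx":-3.8,"ry":-0.1,"rz":0}
    - {"x":0.0003,"y":0.0003,"z":-0.001,"rx":-3.6,"ry":-0.1,"rz":0}
    - {"x":0.0003,"y":0.0002,"z":-0.001,"rx":-3.4,"ry":0,"rz":0}
    - {"x":0,"y":-0.0003,"z":-0.001,"rx":-2.5,"ry":0,"rz":0}

```text
time: 12.12
tool_pos: [0.5627, -0.0378, 0.2318]
ee_rot: [2.609, -0.002, -0.211]
wrist_force: [1.1, -2.6, -3.9]
width: 0.0617
```

```bash
python3 nx.py a 76 4
```

```text
s0 70.25
time 12.12 grasp pt [ 42.3   2.  248.2] jaw yaw -0.000 tilt 0.002 lean -30.5 F tester [-2.3 -1.6 -3.9] T [ 0.21 -0.39  0.12] w 0.0617 q [ 0.13  0.24  1.24 -0.52  1.82  0.25]
err tool mm [-1.6 -1.7  0.2] rot [4.59 0.09 0.09]
[{"x": 0.0005, "y": -0.0, "z": -0.0011, "rx": -2.91, "ry": -0.03, "rz": -0.03}, {"x": 0.0006, "y": -0.0001, "z": -0.001, "rx": -2.82, "ry": -0.03, "rz": -0.03}, {"x": 0.0005, "y": -0.0, "z": -0.0011, "rx": -2.72, "ry": -0.03, "rz": -0.03}, {"x": -0.0, "y": -0.0007, "z": -0.001, "rx": -1.08, "ry": 0.0, "rz": 0.0}]
```

Request:
jog_arm:
  series:
    - {"x":0.0009,"y":0.0003,"z":-0.0007,"rx":-3.3,"ry":0,"rz":0}
    - {"x":0.0009,"y":0.0003,"z":-0.0007,"rx":-3.2,"ry":0,"rz":0}
    - {"x":0.0006,"y":0.0002,"z":-0.0008,"rx":-3,"ry":0,"rz":0}
    - {"x":0.0003,"y":-0.0004,"z":-0.0008,"rx":-1.6,"ry":0,"rz":0}

```text
time: 12.45
tool_pos: [0.5656, -0.0293, 0.2342]
ee_rot: [2.423, -0.002, -0.208]
wrist_force: [1.0, -1.7, -5.4]
width: 0.0612
```

```bash
python3 nx.py a 90 5
python3 - <<'E'
from go import *
snap('side','s11.png');im=cv2.imread('pics/s11.png')[130:280,220:420];cv2.imwrite('pics/s11z.png',cv2.resize(im,None,fx=4,fy=4))
E
```

```text
s0 82.25
time 12.45 grasp pt [ 54.1   1.  248.5] jaw yaw 0.002 tilt 0.002 lean -41.2 F tester [-1.4 -1.3 -5.4] T [ 0.56 -0.33  0.12] w 0.0612 q [ 0.22  0.31  1.22 -0.68  1.88  0.31]
err tool mm [-0.5 -1.7  0.9] rot [ 2.29  0.16 -0.01]
[{"x": 0.0002, "y": -0.0004, "z": -0.0014, "rx": -1.27, "ry": -0.05, "rz": 0.0}, {"x": 0.0002, "y": -0.0004, "z": -0.0014, "rx": -1.16, "ry": -0.06, "rz": 0.01}, {"x": 0.0002, "y": -0.0004, "z": -0.0014, "rx": -1.05, "ry": -0.05, "rz": 0.0}, {"x": -0.0, "y": -0.001, "z": -0.0012, "rx": -0.19, "ry": -0.0, "rz": 0.0}, {"x": -0.0, "y": -0.001, "z": -0.0011, "rx": -0.11, "ry": -0.0, "rz": 0.0}]
```

View pics/s11z.png

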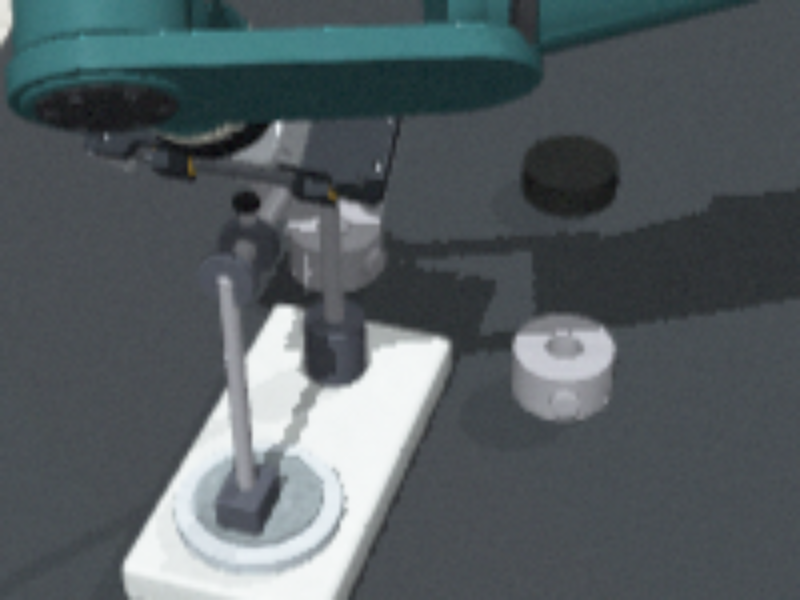

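Request:
jog_arm:
  series:
    - {"x":0.0003,"y":-0.0005,"z":-0.0012,"rx":-1.2,"ry":0,"rz":0}
    - {"x":0.0003,"y":-0.0005,"z":-0.0014,"rx":-1.1,"ry":0,"rz":0}
    - {"x":0.0002,"y":-0.0007,"z":-0.0016,"rx":-0.9,"ry":0,"rz":0}
    - {"x":0,"y":-0.0015,"z":-0.0018,"rx":-0.3,"ry":0,"rz":0}
    - {"x":0,"y":-0.0018,"z":-0.0018,"rx":0,"ry":0,"rz":0}

```text
time: 12.92
tool_pos: [0.5678, -0.0169, 0.2353]
ee_rot: [2.367, 0.001, -0.208]
wrist_force: [-0.3, 0.3, -5.6]
width: 0.0617
```

```bash
python3 nx.py a 115 8
```

```text
s0 95.5
time 12.92 grasp pt [ 67.4   1.3 248.9] jaw yaw 0.002 tilt -0.001 lean -44.4 F tester [ 0.2  0.3 -5.6] T [ 0.9  -0.31 -0.01] w 0.0617 q [ 0.26  0.35  1.2  -0.72  1.91  0.33]
err tool mm [-0.9 -1.2  0.8] rot [ 0.64  0.06 -0.13]
[{"x": 0.0003, "y": -0.0013, "z": -0.002, "rx": -0.21, "ry": -0.02, "rz": 0.04}, {"x": 0.0003, "y": -0.0014, "z": -0.002, "rx": -0.22, "ry": -0.02, "rz": 0.05}, {"x": 0.0003, "y": -0.0013, "z": -0.002, "rx": -0.21, "ry": -0.02, "rz": 0.04}, {"x": 0.0, "y": -0.0018, "z": -0.0017, "rx": -0.0, "ry": 0.0, "rz": 0.0}, {"x": 0.0, "y": -0.0017, "z": -0.0017, "rx": -0.0, "ry": 0.0, "rz": 0.0}, {"x": 0.0, "y": -0.0017, "z": -0.0017, "rx": -0.0, "ry": 0.0, "rz": 0.0}, {"x": 0.0, "y": -0.0017, "z": -0.0018, "rx": -0.0, "ry": 0.0, "rz": 0.0}, {"x": 0.0, "y": -0.0017, "z": -0.0017, "rx": -0.0, "ry": 0.0, "rz": 0.0}]
```

Request:
jog_arm:
  series:
    - {"x":0.0003,"y":-0.0014,"z":-0.002,"rx":-0.2,"ry":0,"rz":0}
    - {"x":0.0003,"y":-0.0014,"z":-0.002,"rx":-0.2,"ry":0,"rz":0}
    - {"x":0.0003,"y":-0.0014,"z":-0.002,"rx":-0.2,"ry":0,"rz":0}
    - {"x":0,"y":-0.0017,"z":-0.0017,"rx":0,"ry":0,"rz":0}
    - {"x":0,"y":-0.0017,"z":-0.0017,"rx":0,"ry":0,"rz":0}
    - {"x":0,"y":-0.0017,"z":-0.0017,"rx":0,"ry":0,"rz":0}
    - {"x":0,"y":-0.0017,"z":-0.0017,"rx":0,"ry":0,"rz":0}
    - {"x":0,"y":-0.001,"z":-0.001,"rx":0,"ry":0,"rz":0}
    - {"x":0,"y":0,"z":0,"rx":0,"ry":0,"rz":0}

```text
time: 13.67
tool_pos: [0.5732, 0.0027, 0.2369]
ee_rot: [2.358, 0.001, -0.209]
wrist_force: [0.9, -1.0, -5.8]
width: 0.0615
```

```bash
python3 nx.py a 125 5
python3 - <<'E'
from go import *
s=snap('wrist','w12.png'); 
for x in(120,125,129,133): print(x,proj(s,T2W(t,[(x,18,250),(x,-18,250),(x,0,268)])).round(0).tolist())
snap('side','s12.png');im=cv2.imread('pics/s12.png')[130:280,220:420];cv2.imwrite('pics/s12z.png',cv2.resize(im,None,fx=4,fy=4))
snap('scene','c12.png');im=cv2.imread('pics/c12.png')[140:260,230:390];cv2.imwrite('pics/c12z.png',cv2.resize(im,None,fx=5,fy=5))
E
```

```text
s0 116.0
time 13.67 grasp pt [8.780e+01 2.000e-01 2.503e+02] jaw yaw 0.001 tilt -0.001 lean -44.9 F tester [-0.8 -1.1 -5.8] T [ 0.89 -0.29  0.02] w 0.0615 q [ 0.29  0.38  1.16 -0.73  1.94  0.34]
err tool mm [ 0.2  0.  -0.2] rot [ 0.13  0.03 -0.08]
[{"x": -0.0001, "y": -0.0013, "z": -0.0012, "rx": -0.04, "ry": -0.01, "rz": 0.03}, {"x": -0.0, "y": -0.0013, "z": -0.0012, "rx": -0.04, "ry": -0.01, "rz": 0.03}, {"x": -0.0001, "y": -0.0012, "z": -0.0013, "rx": -0.05, "ry": -0.01, "rz": 0.02}, {"x": 0.0, "y": -0.0013, "z": -0.0012, "rx": 0.0, "ry": -0.0, "rz": 0.0}, {"x": 0.0, "y": -0.0013, "z": -0.0013, "rx": 0.0, "ry": -0.0, "rz": 0.0}]
120 [[288.0, 227.0], [359.0, 227.0], [323.0, 262.0]]
125 [[287.0, 223.0], [360.0, 223.0], [324.0, 258.0]]
129 [[286.0, 219.0], [361.0, 219.0], [324.0, 256.0]]
133 [[285.0, 216.0], [362.0, 216.0], [324.0, 253.0]]
```

View pics/w12.png

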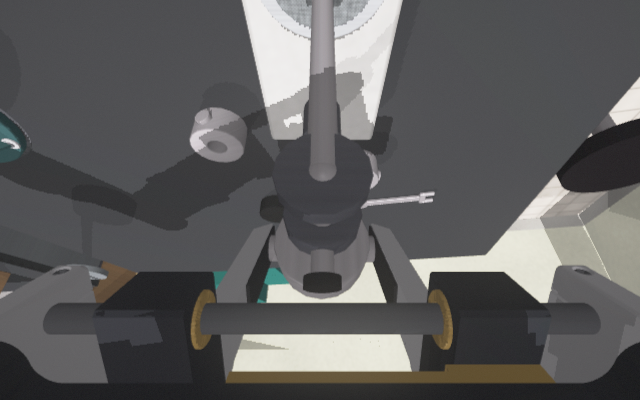

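View pics/s12z.png

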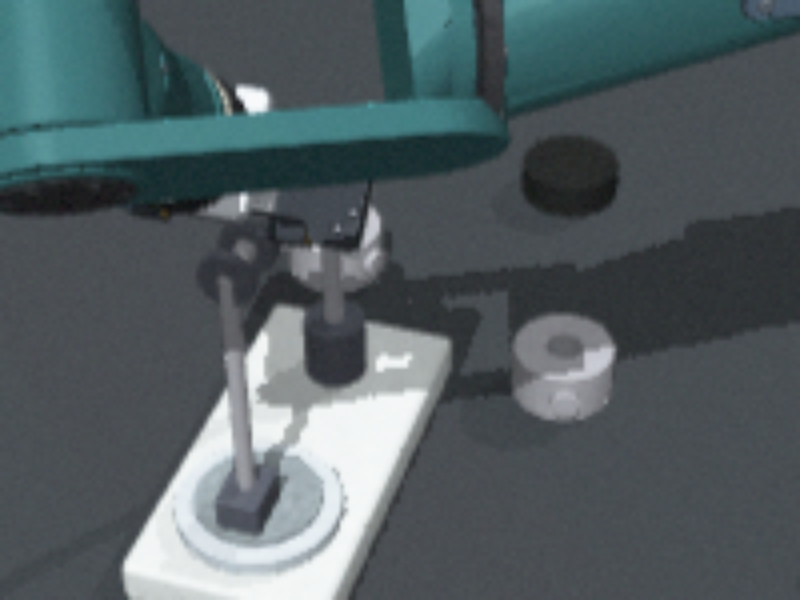

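View pics/c12z.png

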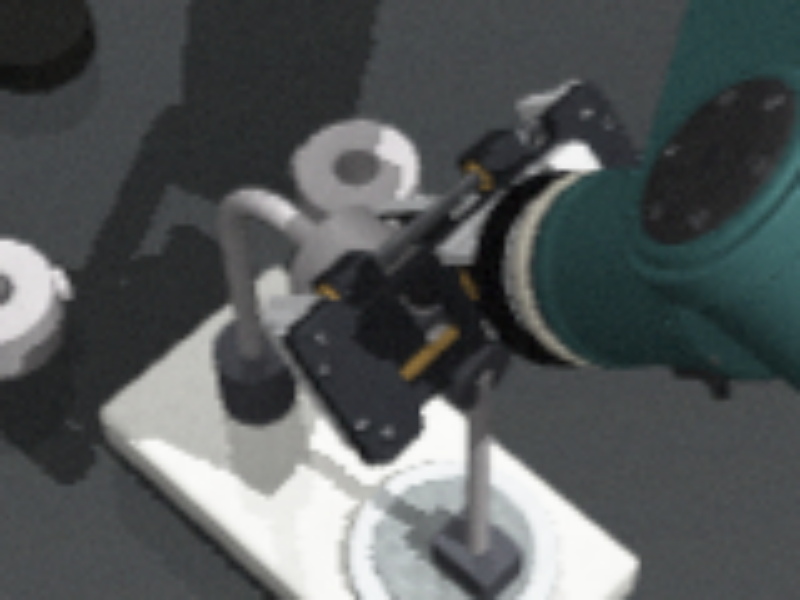

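Request:
jog_arm:
  series:
    - {"x":0,"y":-0.0018,"z":-0.0018,"rx":0,"ry":0,"rz":0}
    - {"x":0,"y":-0.0018,"z":-0.0018,"rx":0,"ry":0,"rz":0}
    - {"x":0,"y":-0.0018,"z":-0.0018,"rx":0,"ry":0,"rz":0}
    - {"x":0,"y":-0.0018,"z":-0.0018,"rx":0,"ry":0,"rz":0}
    - {"x":0,"y":-0.0018,"z":-0.0018,"rx":0,"ry":0,"rz":0}
    - {"x":0,"y":-0.001,"z":-0.001,"rx":0,"ry":0,"rz":0}
    - {"x":0,"y":0,"z":0,"rx":0,"ry":0,"rz":0}
    - {"x":0,"y":0,"z":0,"rx":0,"ry":0,"rz":0}

```text
time: 14.48
tool_pos: [0.5763, 0.0176, 0.237]
ee_rot: [2.358, 0.001, -0.209]
wrist_force: [-1.1, 0.4, -5.5]
width: 0.0616
```

```bash
python3 nx.py a 138 5
python3 - <<'E'
from go import *
s=snap('wrist','w13.png');im=cv2.imread('pics/w13.png')[130:330,200:440];cv2.imwrite('pics/w13z.png',cv2.resize(im,None,fx=3,fy=3))
E
```

```text
s0 131.25
time 14.48 grasp pt [1.030e+02 2.000e-01 2.504e+02] jaw yaw 0.001 tilt -0.001 lean -44.9 F tester [ 0.1  1.2 -5.5] T [ 0.91 -0.22 -0.07] w 0.0616 q [ 0.31  0.4   1.13 -0.72  1.96  0.36]
err tool mm [ 0.2  0.1 -0.2] rot [ 0.12  0.01 -0.06]
[{"x": -0.0001, "y": -0.001, "z": -0.0009, "rx": -0.04, "ry": -0.0, "rz": 0.02}, {"x": -0.0, "y": -0.001, "z": -0.0009, "rx": -0.04, "ry": -0.01, "rz": 0.02}, {"x": -0.0001, "y": -0.001, "z": -0.0009, "rx": -0.04, "ry": -0.0, "rz": 0.02}, {"x": 0.0, "y": -0.0009, "z": -0.001, "rx": 0.0, "ry": -0.0, "rz": -0.0}, {"x": 0.0, "y": -0.001, "z": -0.0009, "rx": 0.0, "ry": -0.0, "rz": -0.0}]
```

View pics/w13z.png

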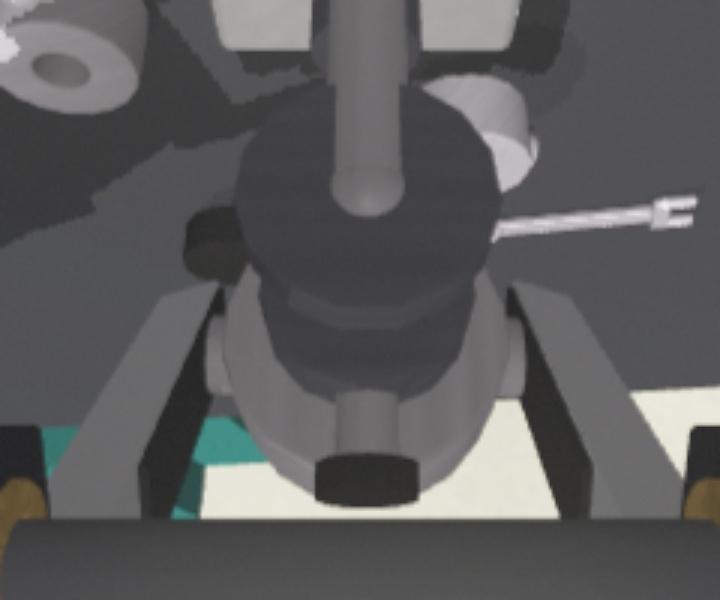

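Request:
jog_arm:
  series:
    - {"x":0,"y":-0.0014,"z":0,"rx":0,"ry":0,"rz":0}
    - {"x":0,"y":-0.0014,"z":0,"rx":0,"ry":0,"rz":0}
    - {"x":0,"y":-0.0009,"z":-0.0007,"rx":0,"ry":0,"rz":0}
    - {"x":0,"y":-0.0007,"z":-0.0007,"rx":0,"ry":0,"rz":0}
    - {"x":0,"y":-0.0007,"z":-0.0007,"rx":0,"ry":0,"rz":0}

```text
time: 14.95
tool_pos: [0.5773, 0.0223, 0.235]
ee_rot: [2.358, 0.0, -0.21]
wrist_force: [-0.0, 0.1, -4.3]
width: 0.0614
```

```bash
python3 nx.py a 138 5|head -2
```

```text
s0 136.0
time 14.95 grasp pt [107.8   0.3 248.4] jaw yaw -0.000 tilt -0.000 lean -44.9 F tester [ 0.1  0.  -4.3] T [ 0.86 -0.27 -0.07] w 0.0614 q [ 0.31  0.4   1.13 -0.72  1.96  0.36]
```

Request:
jog_arm:
  series:
    - {"x":0,"y":-0.0006,"z":-0.0006,"rx":0,"ry":0,"rz":0}
    - {"x":0,"y":-0.0006,"z":-0.0006,"rx":0,"ry":0,"rz":0}
    - {"x":0,"y":-0.0006,"z":-0.0006,"rx":0,"ry":0,"rz":0}

```text
time: 15.2
tool_pos: [0.5779, 0.0251, 0.2349]
ee_rot: [2.358, 0.0, -0.21]
wrist_force: [0.8, 0.2, -3.4]
width: 0.0621
```

```bash
python3 nx.py a 138 5|head -2
```

```text
s0 139.0
time 15.20 grasp pt [1.107e+02 2.000e-01 2.484e+02] jaw yaw 0.000 tilt -0.000 lean -44.9 F tester [ 0.4 -0.7 -3.4] T [ 0.88 -0.31 -0.02] w 0.0621 q [ 0.32  0.41  1.12 -0.72  1.96  0.37]
```

Request:
jog_arm:
  series:
    - {"x":0,"y":-0.0004,"z":-0.0004,"rx":0,"ry":0,"rz":0}
    - {"x":0,"y":-0.0004,"z":-0.0004,"rx":0,"ry":0,"rz":0}
    - {"x":0,"y":-0.0004,"z":-0.0004,"rx":0,"ry":0,"rz":0}

```text
time: 15.45
tool_pos: [0.578, 0.0258, 0.235]
ee_rot: [2.355, 0.0, -0.212]
wrist_force: [-0.2, -3.9, -5.5]
width: 0.0616
```

```bash
python3 nx.py a 138 5|head -2
```

```text
s0 139.75
time 15.45 grasp pt [1.114e+02 2.000e-01 2.485e+02] jaw yaw -0.001 tilt -0.000 lean -45.1 F tester [-3.9 -0.7 -5.5] T [ 0.49 -0.18  0.07] w 0.0616 q [ 0.32  0.41  1.12 -0.72  1.97  0.37]
```

Request:
jog_arm:
  series:
    - {"x":0,"y":-0.0006,"z":0.0002,"rx":0,"ry":0,"rz":0}
    - {"x":0,"y":-0.0004,"z":0.0002,"rx":0,"ry":0,"rz":0}
    - {"x":0,"y":0,"z":0,"rx":0,"ry":0,"rz":0}

```text
time: 15.7
tool_pos: [0.578, 0.0258, 0.2349]
ee_rot: [2.354, -0.001, -0.213]
wrist_force: [-0.7, -2.3, -6.4]
width: 0.0618
```

```bash
python3 nx.py a 138 5|head -2
python3 - <<'E'
from go import *
s=snap('wrist','w14.png');im=cv2.imread('pics/w14.png')[130:330,200:440];cv2.imwrite('pics/w14z.png',cv2.resize(im,None,fx=3,fy=3))
snap('scene','c14.png');im=cv2.imread('pics/c14.png')[140:260,230:390];cv2.imwrite('pics/c14z.png',cv2.resize(im,None,fx=5,fy=5))
E
```

```text
s0 139.75
time 15.70 grasp pt [1.114e+02 2.000e-01 2.483e+02] jaw yaw -0.003 tilt 0.001 lean -45.1 F tester [-2.4  0.2 -6.4] T [ 0.82 -0.24  0.03] w 0.0618 q [ 0.32  0.41  1.12 -0.72  1.97  0.37]
```

View pics/w14z.png

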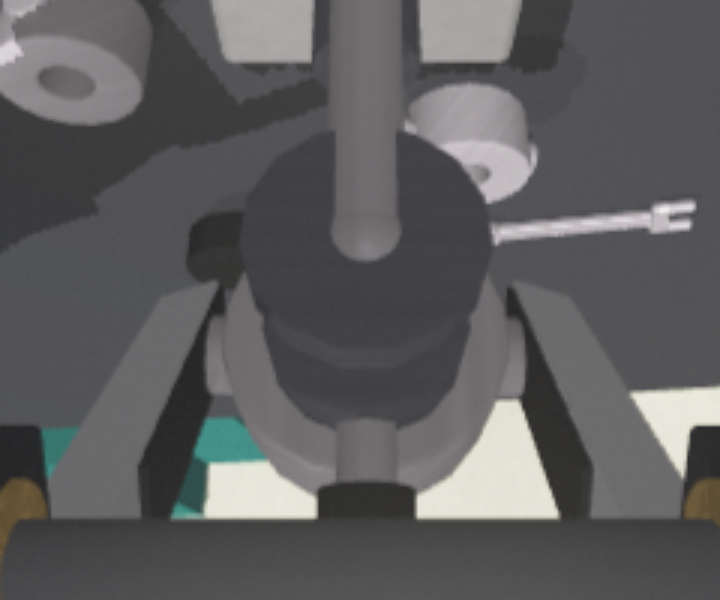

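View pics/c14z.png

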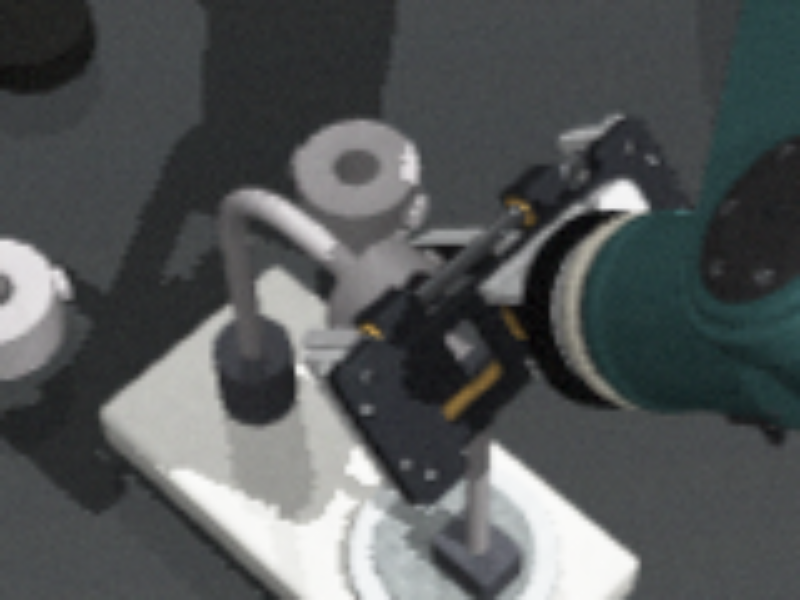

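Request:
jog_arm:
  series:
    - {"x":0,"y":-0.0009,"z":0.0007,"rx":0,"ry":0,"rz":0}
    - {"x":0,"y":-0.0008,"z":0.0006,"rx":0,"ry":0,"rz":0}

```text
time: 15.97
tool_pos: [0.5781, 0.0257, 0.2349]
ee_rot: [2.353, -0.003, -0.214]
wrist_force: [-1.8, -1.6, -0.5]
width: 0.0617
```

```bash
python3 nx.py a 138 5|head -2
```

```text
s0 139.75
time 15.97 grasp pt [1.114e+02 2.000e-01 2.483e+02] jaw yaw -0.004 tilt 0.003 lean -45.2 F tester [-1.9  1.4 -0.5] T [ 0.25 -0.03 -0.05] w 0.0617 q [ 0.32  0.41  1.12 -0.72  1.97  0.37]
```

Request:
jog_arm:
  series:
    - {"x":0,"y":-0.0004,"z":-0.0004,"rx":0,"ry":0,"rz":0}
    - {"x":0,"y":-0.0003,"z":-0.0003,"rx":0,"ry":0,"rz":0}

```text
time: 16.13
tool_pos: [0.578, 0.0257, 0.2349]
ee_rot: [2.351, -0.003, -0.215]
wrist_force: [-0.4, -2.8, -2.8]
width: 0.0621
```

```bash
python3 nx.py a 138 5|head -2
```

```text
s0 139.75
time 16.13 grasp pt [1.114e+02 2.000e-01 2.483e+02] jaw yaw -0.005 tilt 0.003 lean -45.3 F tester [-2.8 -0.2 -2.8] T [ 0.26 -0.1  -0.01] w 0.0621 q [ 0.32  0.41  1.12 -0.73  1.97  0.37]
```

Gently seated against the stop; release.

Request:
jog_arm:
  series:
    - {"x":0,"y":0,"z":0,"rx":0,"ry":0,"rz":0}
    - {"x":0,"y":0,"z":0,"rx":0,"ry":0,"rz":0}
    - {"x":0,"y":0,"z":0,"rx":0,"ry":0,"rz":0}
    - {"x":0,"y":0,"z":0,"rx":0,"ry":0,"rz":0}
    - {"x":0,"y":0,"z":0,"rx":0,"ry":0,"rz":0}
    - {"x":0,"y":0,"z":0,"rx":0,"ry":0,"rz":0}
  claw: 1

```text
time: 16.63
tool_pos: [0.5796, 0.0269, 0.2387]
ee_rot: [2.354, -0.011, -0.213]
wrist_force: [-0.1, 0.0, -0.0]
width: 0.0934
```

```bash
python3 nx.py a 138 5|head -2
python3 - <<'E'
from go import *
s=snap('wrist','w15.png');im=cv2.imread('pics/w15.png')[130:330,200:440];cv2.imwrite('pics/w15z.png',cv2.resize(im,None,fx=3,fy=3))
E
```

```text
s0 139.75
time 16.63 grasp pt [112.9  -1.  252.1] jaw yaw -0.003 tilt 0.011 lean -45.1 F tester [ 0.   0.1 -0. ] T [ 0.33 -0.11  0.  ] w 0.0934 q [ 0.32  0.41  1.12 -0.73  1.97  0.37]
```

View pics/w15z.png

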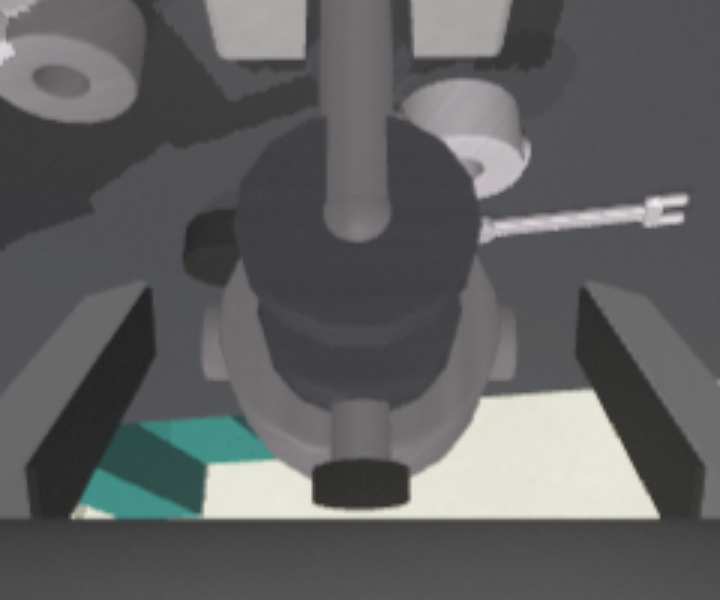

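Request:
jog_arm:
  series:
    - {"x":-0.0005,"y":0,"z":-0.008,"rx":0,"ry":0,"rz":0}
    - {"x":-0.0005,"y":0,"z":-0.01,"rx":0,"ry":0,"rz":0}
    - {"x":-0.0005,"y":0,"z":-0.012,"rx":0,"ry":0,"rz":0}
    - {"x":0,"y":0,"z":-0.015,"rx":0,"ry":0,"rz":0}
    - {"x":0,"y":0,"z":-0.015,"rx":0,"ry":0,"rz":0}
    - {"x":0,"y":0,"z":-0.015,"rx":0,"ry":0,"rz":0}
    - {"x":0,"y":0,"z":-0.015,"rx":0,"ry":0,"rz":0}
    - {"x":0,"y":0,"z":-0.015,"rx":0,"ry":0,"rz":0}
    - {"x":0,"y":0,"z":-0.015,"rx":0,"ry":0,"rz":0}
    - {"x":0,"y":0,"z":-0.01,"rx":0,"ry":0,"rz":0}
    - {"x":0,"y":0,"z":0,"rx":0,"ry":0,"rz":0}

```text
time: 17.6
tool_pos: [0.5967, 0.1276, 0.3402]
ee_rot: [2.358, -0.014, -0.212]
wrist_force: [-0.1, 0.7, -0.2]
width: 0.094
```

Run:
```python
from go import *
where()
s=snap('wrist','w16.png');im=cv2.imread('pics/w16.png')[100:300,220:420];cv2.imwrite('pics/w16z.png',cv2.resize(im,None,fx=3,fy=3))
snap('scene','c16.png');im=cv2.imread('pics/c16.png')[140:300,230:390];cv2.imwrite('pics/c16z.png',cv2.resize(im,None,fx=3.7,fy=3.7))
snap('side','s16.png');im=cv2.imread('pics/s16.png')[130:280,220:420];cv2.imwrite('pics/s16z.png',cv2.resize(im,None,fx=4,fy=4))
```

```text
time 17.60 grasp pt [214.9   3.5 353.6] jaw yaw -0.002 tilt 0.014 lean -44.9 F tester [ 0.6  0.2 -0.2] T [ 0.28 -0.12  0.07] w 0.0940 q [ 0.44  0.55  0.72 -0.8   2.23  0.27]
```

View pics/w16z.png

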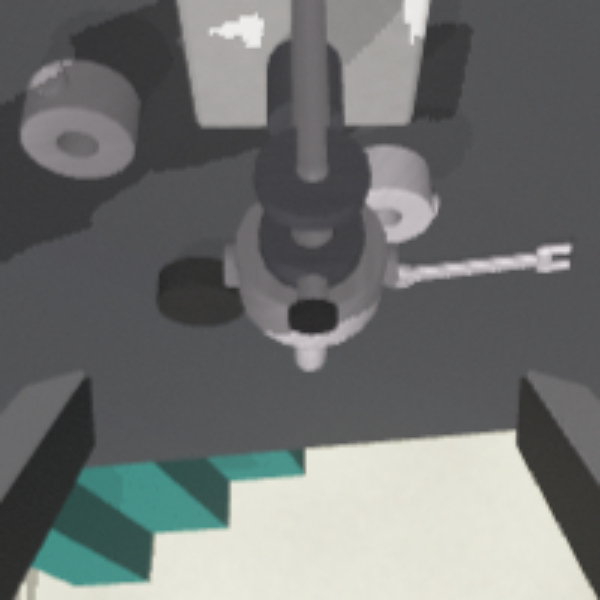

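View pics/c16z.png

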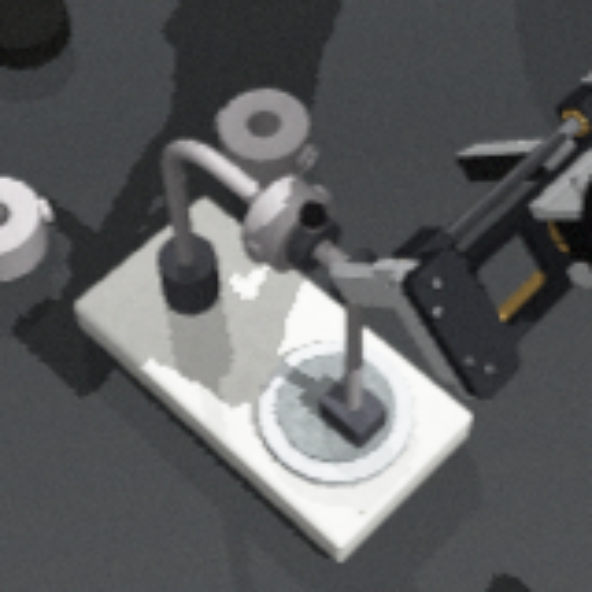

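View pics/s16z.png

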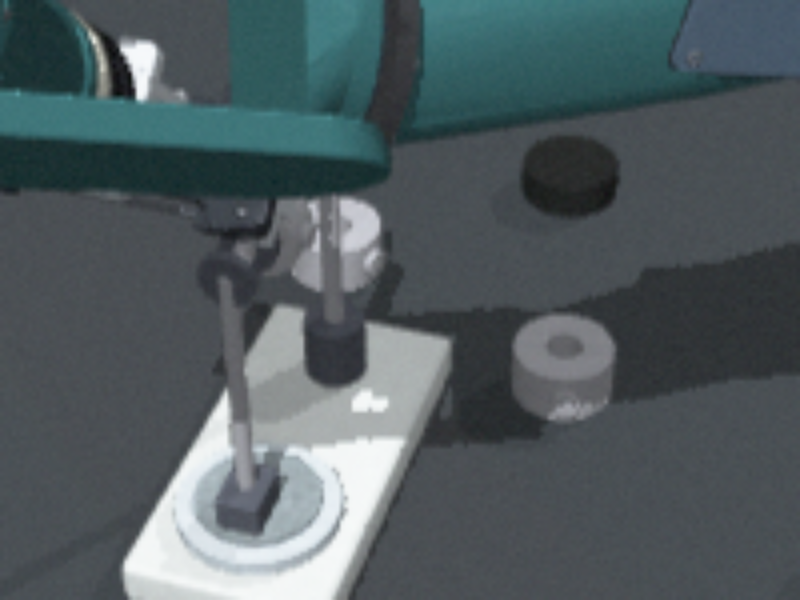

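Run:
```python
from go import *
p,r,o=where()
q,s=pose((70,0,385),0,0)
rows(line(p,r,q,s,12))
```

```text
time 17.75 grasp pt [213.1   3.4 351.7] jaw yaw -0.003 tilt 0.012 lean -45.0 F tester [ 0.8 -0.7 -0.1] T [ 0.34 -0.14  0.02] w 0.0938 q [ 0.44  0.55  0.72 -0.8   2.23  0.27]
[{"x": 0.0003, "y": 0.0093, "z": 0.006, "rx": 3.75, "ry": -0.05, "rz": -0.03}, {"x": 0.0004, "y": 0.0096, "z": 0.0054, "rx": 3.75, "ry": -0.04, "rz": -0.04}, {"x": 0.0003, "y": 0.01, "z": 0.0048, "rx": 3.75, "ry": -0.05, "rz": -0.03}, {"x": 0.0003, "y": 0.0103, "z": 0.0041, "rx": 3.75, "ry": -0.05, "rz": -0.04}, {"x": 0.0003, "y": 0.0105, "z": 0.0034, "rx": 3.76, "ry": -0.05, "rz": -0.03}, {"x": 0.0004, "y": 0.0107, "z": 0.0027, "rx": 3.75, "ry": -0.04, "rz": -0.04}, {"x": 0.0003, "y": 0.0108, "z": 0.002, "rx": 3.75, "ry": -0.05, "rz": -0.03}, {"x": 0.0003, "y": 0.011, "z": 0.0013, "rx": 3.75, "ry": -0.05, "rz": -0.04}, {"x": 0.0003, "y": 0.0111, "z": 0.0005, "rx": 3.75, "ry": -0.05, "rz": -0.03}, {"x": 0.0003, "y": 0.011, "z": -0.0001, "rx": 3.75, "ry": -0.04, "rz": -0.04}, {"x": 0.0003, "y": 0.011, "z": -0.0009, "rx": 3.75, "ry": -0.05, "rz": -0.03}, {"x": 0.0002, "y": 0.011, "z": -0.0016, "rx": 3.75, "ry": -0.05, "rz": -0.04}]
```

Request:
jog_arm:
  series:
    - {"x":0,"y":0.0093,"z":0.006,"rx":3.75,"ry":0,"rz":0}
    - {"x":0,"y":0.0096,"z":0.0054,"rx":3.75,"ry":0,"rz":0}
    - {"x":0,"y":0.01,"z":0.0048,"rx":3.75,"ry":0,"rz":0}
    - {"x":0,"y":0.0103,"z":0.004,"rx":3.75,"ry":0,"rz":0}
    - {"x":0,"y":0.0105,"z":0.0034,"rx":3.75,"ry":0,"rz":0}
    - {"x":0,"y":0.0107,"z":0.0027,"rx":3.75,"ry":0,"rz":0}
    - {"x":0,"y":0.0108,"z":0.002,"rx":3.75,"ry":0,"rz":0}
    - {"x":0,"y":0.011,"z":0.0013,"rx":3.75,"ry":0,"rz":0}
    - {"x":0,"y":0.011,"z":0.0005,"rx":3.75,"ry":0,"rz":0}
    - {"x":0,"y":0.011,"z":0,"rx":3.75,"ry":0,"rz":0}
    - {"x":0,"y":0.008,"z":-0.001,"rx":2.5,"ry":0,"rz":0}
    - {"x":0,"y":0,"z":0,"rx":0,"ry":0,"rz":0}

```text
time: 18.75
tool_pos: [0.5653, 0.0048, 0.3506]
ee_rot: [3.074, 0.008, -0.218]
wrist_force: [0.5, -0.8, -0.1]
width: 0.0941
```

Run:
```python
from go import *
where()
s=snap('wrist','w17.png',things=['weight_center']);where()
im=cv2.imread('pics/w17.png')
print(proj(s,T2W(t,[(126.4,27,250),(126.4,-27,250),(96.4,27,250),(96.4,-27,250),(129,18,250),(129,-18,250)])).round(1).tolist())
im=im[90:230,240:400];cv2.imwrite('pics/w17z.png',cv2.resize(im,None,fx=4,fy=4,interpolation=cv2.INTER_CUBIC))
```

```text
time 18.75 grasp pt [ 76.1   8.2 369.6] jaw yaw -0.008 tilt -0.008 lean -3.9 F tester [-0.7 -0.6 -0.1] T [-0.03 -0.12  0.02] w 0.0941 q [-0.05  0.16  1.   -0.07  1.99  0.14]
wrist weight_center [334.  245.5  45.9  47.2] 0.93
wrist weight_center [228.7 206.   43.7  45.4] 0.91
wrist weight_center [296.5 133.6  66.   43.3] 0.81
time 18.85 grasp pt [ 78.5   8.2 368.7] jaw yaw -0.005 tilt -0.010 lean -3.9 F tester [0.3 0.7 0.2] T [-0.01 -0.1  -0.  ] w 0.0940 q [-0.05  0.16  1.   -0.07  1.99  0.14]
[[302.5, 137.2], [360.5, 136.8], [303.4, 168.6], [359.4, 168.2], [312.1, 134.3], [350.9, 134.0]]
```

View pics/w17z.png

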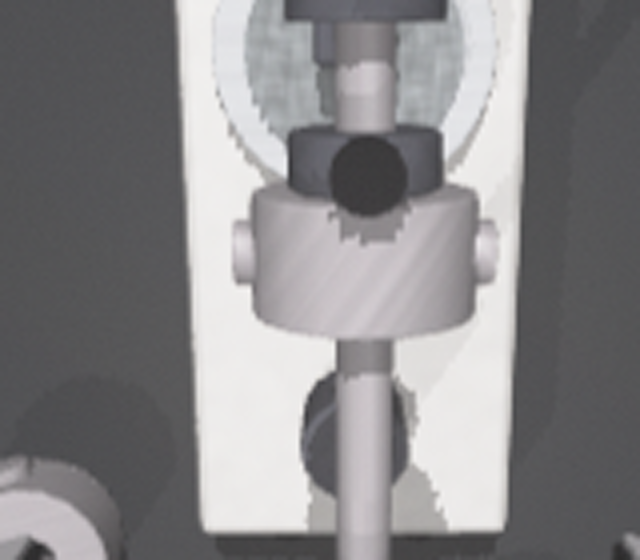

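View pics/w17.png

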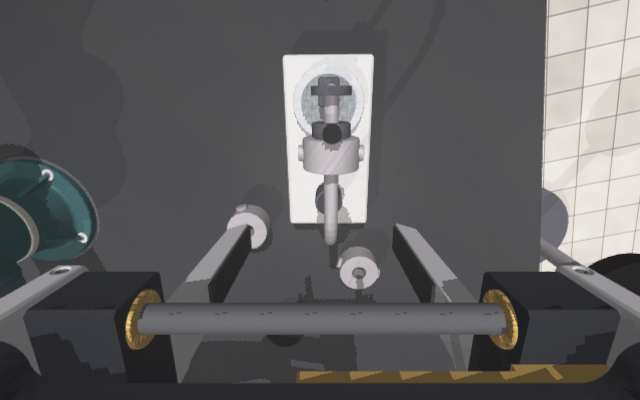

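```bash
python3 -c "
from go import *
print(ticket.close_job()); where()"
```

```text
the job is handed in; nothing more can be done
None
the job is handed in; nothing more can be done
```

I moved the ring weight up the bar, round the bend and along the level arm until it rested against the clamped stop. I then let go, backed the arm clear and handed the job in at about 19 s; no verdict was reported.

- **Picking it up:** I pinched the weight by its studs on the parking shoulder. During the lift I turned the stud line about 0.25 rad, so it lay along the tester's y before the bend.
- **Round the bend:** The tilt followed the bar in small steps. At one check it lagged about 7° and the wrist force rose to about 10 N, roughly twice the weight's own load. I turned it back into line without moving it much further, and the force dropped again.
- **At the stop:** I felt contact at about 4 N along the bar, well under the 10 N limit. I lowered the weight until the bar carried it, then opened the gripper.
- **Final check from above:** The weight's far face sits flush with the stop, level with the contact point to about 1 mm. The gripper was clear and the wrist force near zero.
- **Disagreement:** My first picture estimate put the stop's near face at x = 129 mm, but contact came at 126.4 mm. I put this down to estimate error (about 2 mm) rather than the stop moving, since a push would have moved it the other way. I did not measure the stop's position again afterwards.

Forces were read only at the end of each move, so I cannot rule out a brief higher peak in between. The other things on the bench were left alone; I saw no change in those that showed in the last pictures. The bottle and tray were not in view there.

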